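# Swap the burnt card and close the instrument

### The job

Repair the open instrument: pull the burnt card (red tape on its terminal block) out of the case and stand it in the red bay of the card rack, leaving the good card where it is, then stand every new card from the rack upright in a free card slot of the case with its terminal block towards the front panel, and stand the rear panel in the slot at the open rear with its sockets facing out. All of them must be right down on the floor of their slots; then set the cover on the case rim down, vents at the rear, fully seated on the shoulder all round, and last swing both side latches up against it. Do not disturb the other things on the bench.

Things in the scene. Friction and masses are not known exactly. Their poses are not given: they have to be found in the camera images.
- case: Lower half of a cream instrument case, fixed, open above; 220 (x) x 120 mm (y). Origin on the table under the middle of its slots. +x points to the dark front panel (fixed, x = 105 to 109 mm, top 74 mm up), -x to the open rear. Floor 4 mm thick. Five slots lie across it, 40 mm apart: the rear panel's at x = -80, card slots at -40, 0, 40, 80 mm. Side walls y = +-48 to 52 mm, 32 mm high.
- case_rear_slot (a point): Middle of the rear panel's slot, on the floor of the case, 4 mm above the table. Each slot is a pair of upright U channels for the two ends of a card: 5 mm wide up to 30 mm above the floor, then flaring to about 15 mm wide at 38 mm above it. The channels reach inwards to y = +-36 mm; the side walls leave 96 mm for a card's length. Axes as the case's.
- case_slot1 (a point): Middle of card slot 1 (counted from the rear), on the floor of the case, 4 mm above the table. x points to the front panel, y along the slot. Shape as told for case_rear_slot.
- case_slot2 (a point): Middle of card slot 2 (counted from the rear), on the floor of the case, 4 mm above the table. x points to the front panel, y along the slot. Shape as told for case_rear_slot.
- case_slot3 (a point): Middle of card slot 3 (counted from the rear), on the floor of the case, 4 mm above the table. x points to the front panel, y along the slot. Shape as told for case_rear_slot.
- case_slot4 (a point): Middle of card slot 4 (counted from the rear), on the floor of the case, 4 mm above the table. x points to the front panel, y along the slot. Shape as told for case_rear_slot.
- case_front (a point): Middle of the fixed front panel, 30 mm above the table: shows which way the front lies.
- case_seat (a point): Where the cover's origin lies when seated: middle of the case's outline, 11 mm to the front of the case's origin, 24 mm above the table at the height of the shoulder (y = +-52 to 60 mm outside the side walls) that carries the rim. Corner bosses on the shoulder, 34 mm up, stand 208 mm apart along x; the seated cover has 4 mm of play along x and 3 mm along y each way.
- rack: Black antistatic card rack, fixed, 200 (x) x 112 mm (y), side walls 28 mm high, with five slots like the case's (same channels, floor 4 mm above the table) at x = -80, -40, 0, 40 and 80 mm. Origin on the table under its middle. The bay at x = -80 mm, red channels and red floor, is for rejects and starts empty. New cards and the rear panel stand in the others.
- rack_red_bay (a point): Middle of the red reject bay, on the floor of the rack, 4 mm above the table.
- card_burnt: Burnt plug-in card, red tape over its block; starts upright in a case slot. Green board 90 (y) x 60 (z) x 3 mm (x), lowest 10 mm a tongue 66 mm wide. Terminal block 40 (y) x 9 x 16 mm (z) on the +x side at the middle of the top edge: there x is -1.5 to 10.5 mm, z 44 to 60; grip across it from above. 60 g. Origin: middle of the board's bottom edge. Cards may lean 6 degrees in a slot.
- card_good: Plug-in card of the same size and shape as card_burnt (board 90 x 60 x 3 mm standing on edge, block on its +x side at the top, grip 12 mm). Sound, without tape; starts in a case slot and stays there.
- card_new_a: Plug-in card of the same size and shape as card_burnt (board 90 x 60 x 3 mm standing on edge, block on its +x side at the top, grip 12 mm). A new one, starting upright in the rack; may be absent.
- card_new_b: Plug-in card of the same size and shape as card_burnt (board 90 x 60 x 3 mm standing on edge, block on its +x side at the top, grip 12 mm). A new one, starting upright in the rack; may be absent.
- card_new_c: Plug-in card of the same size and shape as card_burnt (board 90 x 60 x 3 mm standing on edge, block on its +x side at the top, grip 12 mm). A new one, starting upright in the rack; may be absent.
- rear_panel: Bare metal rear panel, upright in the rack: 3 mm sheet (x), 66 mm high (z), 90 mm wide (y), 100 mm from 42 mm up. Sockets (black, two gold) on its outer face (-x). A flange 60 (y) x 9 x 12 mm (z) along the top of its inner face (+x): there x is -1.5 to 10.5 mm, z 54 to 66; grip across it from above. 80 g. Origin: middle of the sheet's bottom edge.
- cover: Cream cover, a U of sheet open below and at both ends, rim down on the table: 200 (x) x 116 (y) x 53 mm high, 3 mm skirts 110 mm apart. Black handle along x over the middle of the top: bar 110 x 12 (y) x 12 mm, z 75 to 87 mm, on a post at each end (x = +-43 to 55 mm), 22 mm of air under it. Vent strips across the top at its rear end (-x). About 350 g. Origin: middle, at the rim.
- latch_left (a joint): Angle of the left latch, rad: 0 = upright, closed against the cover's skirt; 0.5 to 0.8 = open, leaning outwards. Steel lever with orange tip on the case's +y side, level with case_seat along x: 30 mm wide, 44 mm long, 3 mm thick, hinged along x 63.5 mm from the case's middle line, 18 mm above the table. Stays where left; 1 N at the tip moves it: push from outside.
- latch_right (a joint): Angle of the right latch, rad: 0 = upright, closed against the cover's skirt; 0.5 to 0.8 = open, leaning outwards. Steel lever with orange tip on the case's -y side, level with case_seat along x: 30 mm wide, 44 mm long, 3 mm thick, hinged along x 63.5 mm from the case's middle line, 18 mm above the table. Stays where left; 1 N at the tip moves it: push from outside.
- multimeter: bystander: yellow handheld multimeter lying flat, 150 x 74 x 30 mm; origin at its underside. Leave it alone.
- tape_roll: bystander: roll of green tape lying flat, 90 mm across, 24 mm high; origin at its underside. Leave it alone.
- screwdriver: bystander: red-handled screwdriver, 190 mm long, lying; origin at its underside. Leave it alone.
- flux_bottle: bystander: small amber flux bottle with white cap, 38 mm across, 85 mm tall; origin at its underside. Leave it alone.
- screw_dish: bystander: small steel dish, 70 mm across, 22 mm high; origin at its underside. Leave it alone.
Mind the look-alikes: they are no part of the job. What is shaped like the cover but green is not meant.

How it is judged:
By the outcome, as a careful person would: the job done as asked, in the order asked, and still so for the second after the job is handed in, with the robot touching nothing.
Of card_new_a, card_new_b, card_new_c only 1 to 3 are there at a start; the rules pass over those that are not, and their reading is None.
At some moment in a run one of cover may be knocked a few centimetres aside while the robot is not near it.
It also fails if it takes over 210 s, if anything falls off the work surface, if the arm or the gripper's body presses on something with over 40 N, if the wrist force passes 120 N, or if a joint passes its speed limit or range.

### The arm

A 6-joint arm with a two-finger parallel gripper is mounted at the origin on the work surface. World frame = base frame: x ahead of the robot, y to its left, z up, the work surface at z = 0. Lengths are in m, angles in rad, forces in N, time in s.
With the tool pointing down it reaches from about 0.25 to 0.725 m from the base axis. Payload 9.7 kg.
Tool frame: the origin (TCP) lies midway between the tips of the shut fingers; the grasp point (between the pads) lies 19 mm behind it; z points along the fingers, y is the line along which they close (so a half turn about z gives the same grasp; the last joint's range is limited). The gripper opens to 85 mm and grips with 20 to 120 N. Pads are 22 mm wide; open, the fingers measure 114 mm over their backs; the gripper's body (76 mm by 85 mm) begins 54 mm behind the grasp point. The pads swing forward as they close: fully open they stand 13 mm farther back than shut.
Start: joints at [-1.269, 0.087, 0.176, 1.66, 0, 1.571], TCP at [0.163, -0.525, 0.231] pointing down, gripper open.
Joint ranges: [-3.13, 3.13], [-0.85, 1.81], [-1.15, 1.24], [-2.2, 2.28], [-1.44, 1.52], [-3.14, 3.14]. Speed limits (rad/s): [2.22, 2.22, 2.57, 3.14, 3.14, 3.14].

### API

Orientations are given as a rotation vector (axis times angle).
In Python, from workcell import bot gives the robot as it stands.
- The arm moves only by the tool drive_tool, never from a script. Its argument "increments" is a list that holds one entry, the list of rows, each a list of 7 numbers: the turn, a rotation vector about the tool's x, y, z in rad, then the shift along the tool's x, y, z in m, then the opening, from -1 (shut) to 1 (fully open). In form: [[[rx, ry, rz, x, y, z, jaw], ...]]. A call has 1 to 20 rows; each row shifts and turns the commanded pose from where the row before left it, along the tool's axes as they then stand; what a row does not reach is not made up. A row lasts 1/10 s, in which the tool goes at most 50 mm and 8.59 degrees, less where a joint would pass 70% of its speed; a pose out of reach is approached as far as the arm can. A call with a gripper value outside its range is refused whole. The fingers move at their own pace and stop on an object; "grip_force" is the grip in N (left out, the last holds). Time passes only in rows, so rows that do not move let the fingers close. It gives the time, the measured TCP pose, the force, the opening and the grip force at its end, in the units of the state.
- bot.get_obs(): the state, without advancing time (a new reading comes with each control period).
- bot.capture(name): name is "side" or "top"; returns the picture (400x640x3 uint8, red, green, blue); there is no depth.
- bot.camera_info(name): a dict with "mtx" (3x3 intrinsics, pixels), "world_from_camera" (4x4, takes a point from camera to world coordinates). Camera axes: x right, y down, z forward; pixel columns grow to the right and rows downward; lengths in m; the calibration is good to about 2 mm. A picture is of the moment at which its call begins. camera_info takes no time and is no camera call.
- bot.finish_job(): hands the job in; it is judged then, once.
The state is a dict: "time_s": time; "joints": joint angles; "qd": joint speeds; "joint_efforts": joint torques, N m; "tool_pos": TCP position; "eef_rot": TCP orientation; "wrist_force": force on the tool from outside, world axes, zero at the start; "ft_torque": the same for the moment, N m; "finger_gap": finger opening in m; "finger_force": force on a finger pad.
Only numpy, scipy, OpenCV 4.12 (cv2) and the standard library are available. Lean on these libraries where they do the work, as an engineer would, in place of code of your own. Each camera call takes 0.05 s, during which the arm holds its last target. There are 200 camera calls.

## Working session

There is one attempt and no reset: what is moved stays moved. The work goes in short steps, Python scripts to look and compute and a tool call to move; the robot and the scene stay as the last step left them, time stands still between calls to the robot, and variables do not carry over. Pictures are saved under pics/ and viewed, at most 14 in all, crops included, and the job is handed in when it is done.

Besides the shell and the picture viewer there is one more tool, called after "Call:" in YAML: its name, and indented under it one key for each argument. drive_tool: Moves the arm, as the interface text tells. Its arguments: {"type":"object","properties":{"increments":{"type":"array","items":{"type":"array","items":{"type":"array","items":{"type":"number"}}}},"grip_force":{"type":"number"}},"required":["increments"]}

```bash
mkdir -p pics; ls; python3 - <<'E'
from workcell import bot
import cv2
for n in ("top","side"):
    im=bot.capture(n); cv2.imwrite(f"pics/{n}0.png",im[:,:,::-1])
    print(n,bot.camera_info(n))
print(bot.get_obs())
E
```

```text
pics
top {'mtx': array([[493.01184464,   0.        , 320.1323994 ],
       [  0.        , 493.01184464, 198.35532269],
       [  0.        ,   0.        ,   1.        ]]), 'world_from_camera': array([[-1.12108769e-02, -9.89262921e-01,  1.45716129e-01,
         3.16447042e-01],
       [-9.99936831e-01,  1.09737450e-02, -2.43109455e-03,
         2.07990565e-02],
       [ 8.05940063e-04, -1.45734179e-01, -9.89323456e-01,
         1.34949265e+00],
       [ 0.00000000e+00,  0.00000000e+00,  0.00000000e+00,
         1.00000000e+00]])}
side {'mtx': array([[361.37281771,   0.        , 316.73733072],
       [  0.        , 361.37281771, 202.73446427],
       [  0.        ,   0.        ,   1.        ]]), 'world_from_camera': array([[ 0.82143405, -0.43100198,  0.37347475,  0.21692192],
       [-0.57003918, -0.60056778,  0.56069036, -0.43895953],
       [-0.01736176, -0.67346539, -0.73901484,  0.63231126],
       [ 0.        ,  0.        ,  0.        ,  1.        ]])}
{'time_s': 0.1, 'joints': array([-1.26899802e+00,  8.74214085e-02,  1.75197127e-01,  1.65979018e+00,
       -2.41989707e-07,  1.57081720e+00]), 'qd': array([ 9.81024433e-05, -1.54991228e-03,  1.95202694e-03,  8.87241839e-04,
        2.21174450e-03,  3.59386254e-04]), 'joint_efforts': array([ 4.95636286e-04, -5.21560371e+01,  4.65652335e+01,  1.59992441e-02,
        1.31667707e-05, -1.83212131e-05]), 'tool_pos': array([ 0.16341948, -0.52494536,  0.23063664]), 'eef_rot': array([-3.10470692e+00, -4.72053170e-01,  2.87926282e-04]), 'wrist_force': array([-0.10963568,  0.54388374, -0.30229606]), 'ft_torque': array([-0.00549596,  0.03359717,  0.00123002]), 'finger_force': 0.0, 'finger_gap': 0.08564192357188616}
```

View pics/top0.png

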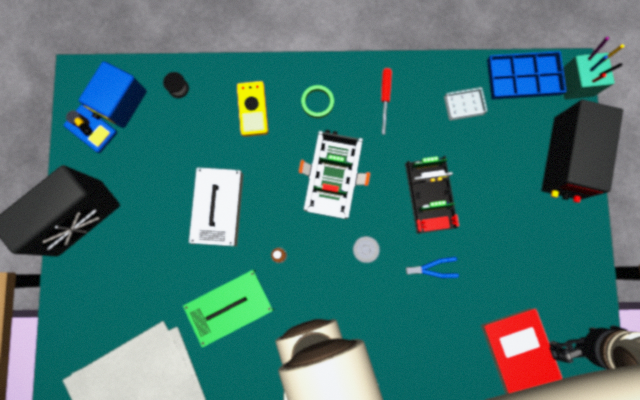

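View pics/side0.png

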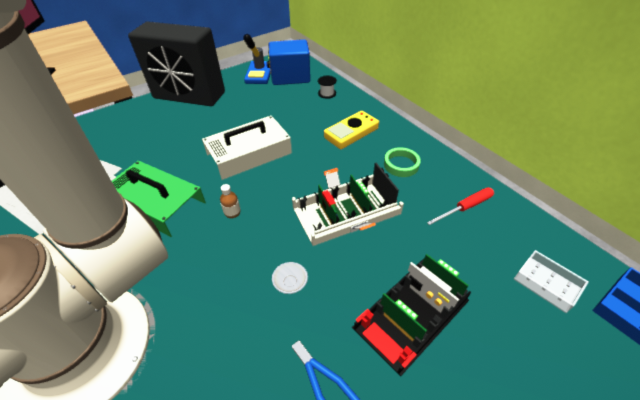

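The top view shows the case at about (334,174) with its dark front panel up, the rack at (432,195) with the red bay below, and the cover at (216,206) with its vents below. The decoy is green at (228,308). I'll zoom in on these.

```bash
python3 - <<'E'
import cv2,numpy as np
t=cv2.imread("pics/top0.png");s=cv2.imread("pics/side0.png")
a=cv2.resize(t[120:240,290:470],(800,533),interpolation=cv2.INTER_CUBIC)
cv2.imwrite("pics/c1.png",a)
b=cv2.resize(s[150:375,280:490],(560,600),interpolation=cv2.INTER_CUBIC)
cv2.imwrite("pics/c2.png",b)
E
```

```text
(no output)
```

View pics/c1.png

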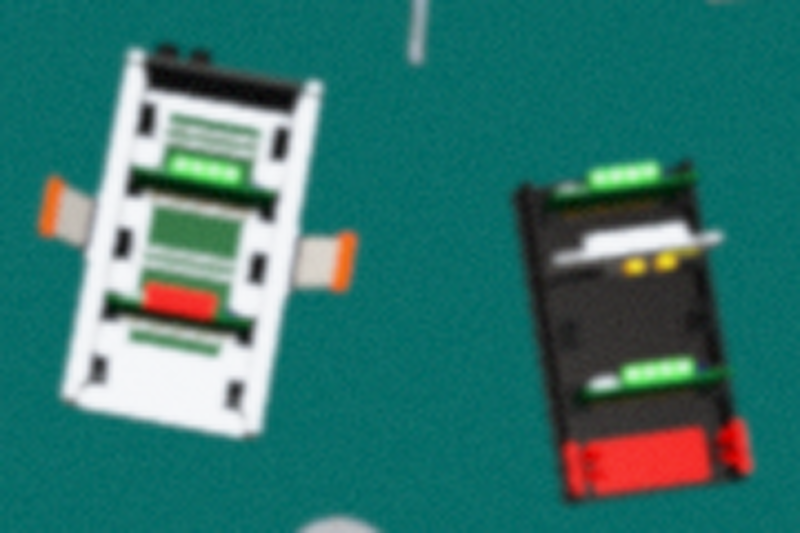

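View pics/c2.png

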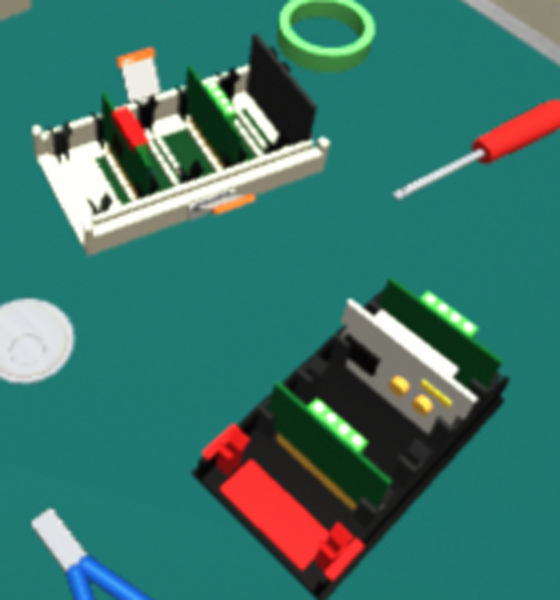

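Case slots from the rear (bottom) up: rear slot empty, 1 = burnt (red block), 2 empty, 3 = good, 4 empty. The rack holds new cards at x=-40 and +80, the rear panel at +40, and the red bay at the bottom. All of them already face the right way, so I'll measure positions now.

```bash
cat > h.py <<'E'
import cv2,numpy as np
from workcell import bot
def avg(n,k=6): return np.mean([bot.capture(n).astype(float) for _ in range(k)],0).astype(np.uint8)
def ray(n,uv,z):
    c=bot.camera_info(n);T=c["world_from_camera"]
    d=T[:3,:3]@np.linalg.solve(c["mtx"],[uv[0],uv[1],1.]);o=T[:3,3]
    return o+d*(z-o[2])/d[2]
def proj(n,p):
    c=bot.camera_info(n);T=c["world_from_camera"]
    q=c["mtx"]@(T[:3,:3].T@(np.array(p)-T[:3,3]));return q[:2]/q[2]
def blobs(mask,x0,y0,x1,y1,amin=4):
    m=np.zeros_like(mask);m[y0:y1,x0:x1]=mask[y0:y1,x0:x1]
    n,l,st,ce=cv2.connectedComponentsWithStats(m)
    return [(ce[i],st[i],l==i) for i in range(1,n) if st[i][4]>=amin]
E
python3 - <<'E'
from h import *
im=avg("top");np.save("t.npy",im);s=avg("side");np.save("s.npy",s)
f=im.astype(int);R,G,B=f[...,0],f[...,1],f[...,2]
u8=lambda m:m.astype(np.uint8)
def show(name,m,box,z,amin=4):
    for c,st,_ in blobs(u8(m),*box,amin): print(name,c.round(1),st[:2],st[2:],(ray("top",c,z)[:2]*1000).round(1))
case=(300,125,362,222);rack=(400,148,465,238)
show("dark",(f.max(2)<110)&(G<R+40),case,.042)
show("red",(R>150)&(G<100)&(B<100),case,.064)
show("lgreen",(G>150)&(R<150)&(R>40)&(B<150),(290,120,470,240),.064)
show("rred",(R>130)&(G<90)&(B<90),rack,.02)
show("orange",(R>180)&(G>60)&(G<150)&(B<100),(290,140,380,200),.05)
show("white",(f.min(2)>120),(400,140,470,200),.07)
for nm,box,z in(("case",(296,120,372,225),.03),("cover",(180,150,260,260),.053)):
    b=max(blobs(u8(f.min(2)>110),*box,50),key=lambda b:b[1][4]);
    ys,xs=np.nonzero(b[2]);r=cv2.minAreaRect(np.c_[xs,ys].astype(np.float32));pts=cv2.boxPoints(r)
    print(nm,r,[(ray("top",p,z)[:2]*1000).round(1) for p in pts],(ray("top",r[0],z)*1000).round(1))
show("handle",(f.max(2)<90),(185,160,245,245),.087,10)
E
```

```text
dark [338.6 137.9] [323 130] [ 35  15 275] [675.2 -34.7]
dark [322.4 146.7] [321 144] [ 4  6 15] [651.2   9.8]
dark [352.7 151.8] [352 149] [ 3  7 14] [636.  -72.4]
dark [334.5 163.4] [319 158] [ 33  12 111] [604.4 -22.5]
dark [317.1 174.6] [316 172] [ 3  6 15] [573.9  25.1]
dark [347.5 180. ] [347 178] [ 2  5 10] [558.2 -56.7]
dark [329.  191.6] [313 187] [34 10 89] [527.2  -6.3]
dark [311.5 202.5] [311 201] [2 4 8] [498.1  40.8]
dark [342.4 208.3] [342 207] [2 4 7] [481.5 -41.7]
red [330.1 187.4] [322 184] [17  8 89] [534.8  -9. ]
lgreen [330.2 146.4] [329 146] [3 2 5] [646.1 -10.9]
lgreen [335.5 147.5] [334 147] [4 2 6] [642.9 -25. ]
lgreen [341.  148.5] [340 148] [3 2 6] [640.  -39.7]
lgreen [335.3 157.3] [326 153] [19  9 75] [615.9 -24. ]
lgreen [346. 158.] [346 156] [1 5 5] [613.8 -52.6]
lgreen [429.9 159.1] [422 156] [17  7 54] [ 608.5 -276.2]
lgreen [331.5 167. ] [330 167] [4 1 4] [589.8 -13.5]
lgreen [325.5 195. ] [324 195] [4 1 4] [514.6   3.4]
lgreen [326.5 197. ] [325 197] [4 1 4] [509.2   0.8]
lgreen [437.  203.7] [429 201] [17  6 51] [ 488.1 -289.7]
rred [455.1 219.8] [
[... 235 characters left out ...]
184] [17  7 29] [541.1 -10.6]
white [430.1 158.8] [423 157] [15  4 38] [ 607.8 -275.6]
white [432.6 174.1] [415 170] [ 37  10 185] [ 566.4 -280.4]
case ((333.5618896484375, 174.86083984375), (63.953102111816406, 82.0776596069336), 9.92624568939209) [array([480.4,  85.7]), array([705. ,  45.8]), array([ 671.8, -127.4]), array([448.7, -83.5])] [575.1 -19.8  30. ]
cover ((214.6065216064453, 206.32786560058594), (45.992164611816406, 77.3175277709961), 5.19442892074585) [array([393.6, 364.9]), array([599.6, 351.9]), array([586.8, 228.8]), array([381.3, 244.7])] [489.1 297.6  53. ]
handle [238.7 209. ] [235 174] [  8  71 109] [476.9 228. ]
handle [212.6 204.9] [210 185] [  8  41 119] [488.5 295.7]
```

```bash
python3 - <<'E'
from h import *
im=np.load("t.npy");f=im.astype(int);R,G,B=f[...,0],f[...,1],f[...,2]
u8=lambda m:m.astype(np.uint8)
P=lambda c,z:(ray("top",c,z)[:2]*1000)
ch=np.array([[322.4,146.7],[352.7,151.8],[317.1,174.6],[347.5,180],[311.5,202.5],[342.4,208.3]])
w=np.array([P(c,.023) for c in ch]);m=(w[::2]+w[1::2])/2;print(m.round(1),(w[1::2]-w[::2]).round(1))
d=m[0]-m[2];print("case yaw",np.degrees(np.arctan2(d[1],d[0])),np.linalg.norm(d))
# rack: not teal
m=u8(~((G>R+40)&(B>R+25)&(G<170)))
b=max(blobs(m,396,145,470,242,50),key=lambda b:b[1][4]);ys,xs=np.nonzero(b[2])
cv2.imwrite("pics/x.png",b[2][145:242,396:470]*np.uint8(255))
r=cv2.minAreaRect(np.c_[xs,ys].astype(np.float32));print(r,[P(p,.015).round(1) for p in cv2.boxPoints(r)],P(r[0],.02))
for y in range(165,232,8):
    x=xs[ys==y];print(y,x.min(),x.max(),P((x.min()-.5,y),.028).round(1),P((x.max()+.5,y),.028).round(1))
# red floor contour
red=u8((R>130)&(G<90)&(B<90));red[:, :400]=0;red[:210]=0;red[240:]=0;red[:,466:]=0
ys,xs=np.nonzero(red);print("red all",cv2.minAreaRect(np.c_[xs,ys].astype(np.float32)))
for y in range(212,233): 
    x=xs[ys==y]
    if len(x): print(y,x.min(),x.max(),len(x))
E
```

```text
[[648.3 -32. ]
 [569.7 -16.4]
 [492.3  -0.7]] [[-15.4 -83.4]
 [-16.  -83. ]
 [-16.8 -83.6]]
case yaw -11.355960591108719 159.104193996052
((432.1622009277344, 193.97296142578125), (74.30834197998047, 44.058929443359375), 80.53767395019531) [array([ 615.1, -216.6]), array([ 634.3, -337.9]), array([ 430.2, -361.1]), array([ 411.9, -242.4])] [ 520.96552722 -288.41008713]
165 405 446 [ 600.8 -214.4] [ 599.5 -329.4]
173 407 451 [ 578.4 -219. ] [ 577.1 -341.9]
181 408 449 [ 556.2 -220.9] [ 555.  -335.4]
189 409 450 [ 534.1 -222.8] [ 532.9 -337. ]
197 411 452 [ 512.1 -227.5] [ 510.8 -341.3]
205 412 453 [ 490.2 -229.3] [ 488.9 -342.9]
213 413 456 [ 468.4 -231.2] [ 467.1 -349.9]
221 415 459 [ 446.7 -235.7] [ 445.3 -356.9]
229 416 448 [ 425.1 -237.6] [ 424.1 -326.2]
red all ((437.48028564453125, 222.85400390625), (12.856120109558105, 40.89853286743164), 82.303955078125)
214 455 455 1
215 454 456 3
216 443 457 10
217 436 457 19
218 428 457 27
219 418 457 34
220 417 457 37
221 417 457 38
222 417 458 40
223 417 458 39
224 417 458 37
225 418 458 35
226 418 449 32
227 418 449 32
228 418 447 30
229 418 440 23
230 419 432 12
```

```bash
python3 - <<'E'
from h import *
s=np.load("s.npy");t=np.load("t.npy")
a=cv2.resize(t[145:240,400:470],(580,560)[::1],interpolation=cv2.INTER_CUBIC)[:,:,::-1]
cv2.imwrite("pics/c3.png",cv2.resize(cv2.imread("pics/top0.png")[210:238,410:464],(800,415),interpolation=cv2.INTER_CUBIC)*0+cv2.resize(t[210:238,410:464],(800,415),interpolation=cv2.INTER_CUBIC)[:,:,::-1])
E
```

```text
(no output)
```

View pics/c3.png

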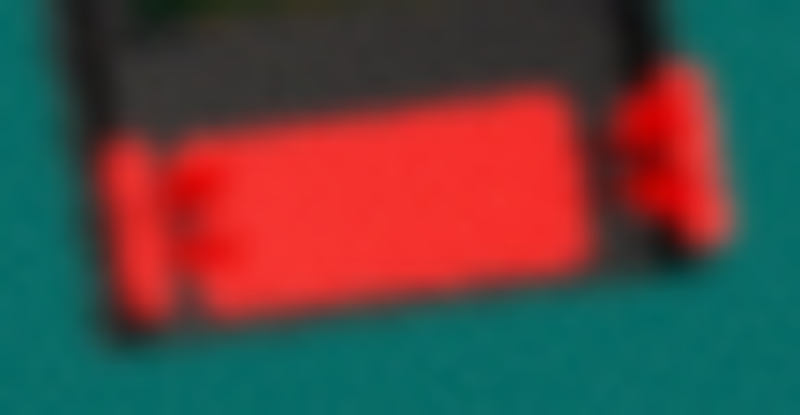

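The red bay floor runs from about (421,219) to (450,228) in the image. Its channel gaps are at roughly (422.5,224.5) and (453.5,220.5).

```bash
python3 - <<'E'
from h import *
P=lambda c,z:(ray("top",c,z)[:2]*1000).round(1)
q=lambda X,Y:(410+(X+.5)/14.81-.5,210+(Y+.5)/14.82-.5)
print("walls",P(q(130,235),.028),P(q(705,155),.028))
print("floor",P(q(386,203),.004),[P(q(*p),.004) for p in((170,140),(570,85),(590,265),(215,320))])
print("chan",P(q(190,220),.03),P(q(645,160),.03))
# side view blocks/red/channels
s=np.load("s.npy").astype(int);R,G,B=s[...,0],s[...,1],s[...,2]
for nm,m,box,z in(("red",(R>150)&(G<80)&(B<80),(280,180,345,215),.057),("lg",(G>150)&(R<160),(280,160,490,380),.057),("rred",(R>140)&(G<80)&(B<80),(340,290,430,375),.02)):
    for c,st,_ in blobs(m.astype(np.uint8),*box,10): print(nm,c.round(1),st,(ray("side",c,z)*1000).round(1)[:2])
# kin: start yaw of tool
from scipy.spatial.transform import Rotation as Ro
print(Ro.from_rotvec(bot.get_obs()["eef_rot"]).as_matrix().round(3))
E
```

```text
walls [ 434.7 -245.5] [ 448.1 -350.7]
floor [ 442.3 -297.9] [array([ 454.4, -258.5]), array([ 463.8, -333.1]), array([ 430.4, -335.1]), array([ 421. , -265.4])]
chan [ 437.1 -256.1] [ 447.1 -339.2]
red [328.6 197.4] [322 191  13  14  92] [537.6  -4.6]
lg [402.6 166. ] [385 160  36  12 143] [739.1 -24.3]
lg [363.  184.4] [361 181   6   8  10] [624.2 -17.3]
lg [362.2 188.5] [356 182  14  13  29] [614.3 -26.3]
lg [372.7 198.8] [370 196   6   7  11] [612.8 -63.8]
lg [447.9 267.2] [437 259  23  18  90] [ 612.2 -275. ]
lg [306.9 275.5] [306 271   2  10  10] [ 390.9 -139.3]
lg [405.7 309.4] [395 300  23  20  99] [ 490.8 -290.6]
lg [325.5 370.5] [312 361  27  19  37] [ 322.6 -292.4]
rred [364.9 316. ] [356 309  17  14 121] [ 440.5 -248.4]
rred [387.9 345.1] [363 322  54  46 939] [ 439.  -310.2]
[[ 0.955  0.297 -0.   ]
 [ 0.297 -0.955 -0.   ]
 [-0.    -0.    -1.   ]]
```

```bash
cat > go.py <<'E'
# usage: go.py x y z(mm) yaw(deg of tool y): turn and shift still needed, shift in axes after the turn
import sys,numpy as np
from workcell import bot
from scipy.spatial.transform import Rotation as Ro
x,y,z,yaw=map(float,sys.argv[1:5]);o=bot.get_obs()
M=Ro.from_rotvec(o["eef_rot"]).as_matrix()
cur=np.arctan2(M[1,1],M[0,1]);a=np.radians(yaw)
T=np.array([[-np.sin(a),np.cos(a),0],[np.cos(a),np.sin(a),0],[0,0,-1]]).T
d=np.array([x,y,z])/1000-o["tool_pos"]
print("t",round(o["time_s"],2),"rz",round(-((a-cur+np.pi)%(2*np.pi)-np.pi),4),"shift",(T.T@d).round(4),"yaw",round(np.degrees(cur),2),"tilt",M[:2,2].round(4),"pos",(o["tool_pos"]*1e3).round(1),"F",o["wrist_force"].round(1),"gap",round(o["finger_gap"],4),"ff",round(o["finger_force"],1))
E
python3 go.py 534 -8 130 -11.3
```

```text
t 0.7 rz -1.0718 shift [0.5797 0.262  0.1013] yaw -72.71 tilt [-0. -0.] pos [ 163.5 -525.1  231.3] F [ 0.3 -0.3  0.3] gap 0.0852 ff 0.0
```

Call:
drive_tool:
  increments:
    - [[0, 0, -0.134, 0, 0, 0, -0.43], [0, 0, -0.134, 0, 0, 0, -0.43], [0, 0, -0.134, 0, 0, 0, -0.43], [0, 0, -0.134, 0, 0, 0, -0.43], [0, 0, -0.134, 0, 0, 0, -0.43], [0, 0, -0.134, 0, 0, 0, -0.43], [0, 0, -0.134, 0, 0, 0, -0.43], [0, 0, -0.134, 0, 0, 0, -0.43], [0, 0, 0, 0.04, 0.018, 0, -0.43], [0, 0, 0, 0.04, 0.018, 0, -0.43], [0, 0, 0, 0.04, 0.018, 0, -0.43], [0, 0, 0, 0.04, 0.018, 0, -0.43], [0, 0, 0, 0.04, 0.018, 0, -0.43], [0, 0, 0, 0.04, 0.018, 0, -0.43], [0, 0, 0, 0.04, 0.018, 0, -0.43], [0, 0, 0, 0.04, 0.018, 0, -0.43], [0, 0, 0, 0.04, 0.018, 0, -0.43], [0, 0, 0, 0.04, 0.018, 0, -0.43], [0, 0, 0, 0.04, 0.018, 0, -0.43], [0, 0, 0, 0, 0, 0, -0.43]]
  grip_force: 40

```text
time_s: 2.7
tool_pos: [0.4458, -0.1288, 0.2309]
eef_rot: [-2.424, -1.998, -0.001]
wrist_force: [-1.1, -0.8, -0.7]
finger_gap: 0.0242
finger_force: 0.0
```

```bash
python3 go.py 534 -8 130 -11.3
```

```text
t 2.7 rz 0.0053 shift [0.1357 0.0629 0.1009] yaw -11.0 tilt [0.0003 0.001 ] pos [ 445.8 -128.8  230.9] F [-1.1 -0.8 -0.7] gap 0.0242 ff 0.0
```

Call:
drive_tool:
  increments:
    - [[0, 0, 0.005, 0.027, 0.0126, 0.02, -0.43], [0, 0, 0, 0.027, 0.0126, 0.02, -0.43], [0, 0, 0, 0.027, 0.0126, 0.02, -0.43], [0, 0, 0, 0.027, 0.0126, 0.02, -0.43], [0, 0, 0, 0.027, 0.0126, 0.02, -0.43], [0, 0, 0, 0, 0, 0, -0.43], [0, 0, 0, 0, 0, 0, -0.43], [0, 0, 0, 0, 0, 0, -0.43]]

```text
time_s: 3.5
tool_pos: [0.5324, -0.0135, 0.1322]
eef_rot: [2.434, 1.985, 0.001]
wrist_force: [0.1, 0.7, -0.2]
finger_gap: 0.0242
finger_force: 0.0
```

```bash
python3 go.py 534 -8 37 -11.3; python3 - <<'E'
from h import *
s=bot.capture("side");t=bot.capture("top")
a=cv2.resize(s[130:240,270:410],(700,550),interpolation=cv2.INTER_CUBIC)
cv2.imwrite("pics/c4.png",a[:,:,::-1])
E
```

```text
t 3.5 rz -0.0054 shift [0.0057 0.0005 0.0952] yaw -11.61 tilt [ 0.0009 -0.0002] pos [532.4 -13.5 132.2] F [ 0.1  0.7 -0.2] gap 0.0242 ff 0.0
```

View pics/c4.png

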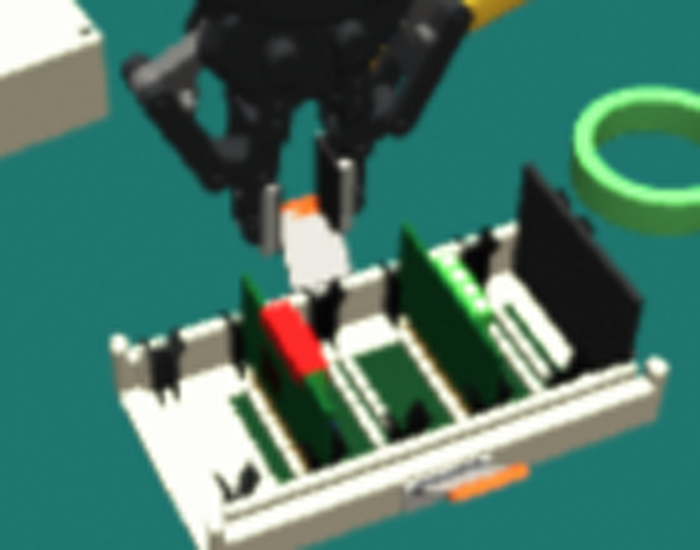

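The gripper is above the burnt card with the fingers either side of the block: red block at about (295,335) in the crop, fingertips at (270,240) and (345,220). Descending now.

Call:
drive_tool:
  increments:
    - [[0, 0, -0.005, 0.0057, 0.0005, 0.015, -0.43], [0, 0, 0, 0, 0, 0.02, -0.43], [0, 0, 0, 0, 0, 0.02, -0.43], [0, 0, 0, 0, 0, 0.02, -0.43], [0, 0, 0, 0, 0, 0.01, -0.43], [0, 0, 0, 0, 0, 0.009, -0.43], [0, 0, 0, 0, 0, 0, -0.43], [0, 0, 0, 0, 0, 0, -0.43]]

```text
time_s: 4.4
tool_pos: [0.5344, -0.0073, 0.0378]
eef_rot: [2.429, 1.992, 0.001]
wrist_force: [-0.2, 0.1, 0.7]
finger_gap: 0.0245
finger_force: 0.0
```

Call:
drive_tool:
  increments:
    - [[0, 0, 0, 0, 0, 0, -0.55], [0, 0, 0, 0, 0, 0, -0.6], [0, 0, 0, 0, 0, 0, -0.65], [0, 0, 0, 0, 0, 0, -0.7], [0, 0, 0, 0, 0, 0, -0.75], [0, 0, 0, 0, 0, 0, -0.8], [0, 0, 0, 0, 0, 0, -1], [0, 0, 0, 0, 0, 0, -1]]

```text
time_s: 5.2
tool_pos: [0.5341, -0.0072, 0.0377]
eef_rot: [2.429, 1.992, 0.0]
wrist_force: [-2.6, 0.8, 6.1]
finger_gap: 0.0114
finger_force: 40.3
```

```bash
python3 go.py 534 -8 37 -11.3
```

```text
t 5.2 rz 0.0003 shift [-0.0008  0.      0.0007] yaw -11.29 tilt [0.0003 0.0001] pos [534.1  -7.2  37.7] F [-2.6  0.8  6.1] gap 0.0114 ff 40.3
```

Call:
drive_tool:
  increments:
    - [[0, 0, 0, 0, 0, -0.005, -1], [0, 0, 0, 0, 0, -0.01, -1], [0, 0, 0, 0, 0, -0.015, -1], [0, 0, 0, 0, 0, -0.02, -1], [0, 0, 0, 0, 0, -0.02, -1], [0, 0, 0, 0, 0, -0.03, -1], [0, 0, 0, 0, 0, -0.03, -1], [0, 0, 0, 0, 0, 0, -1], [0, 0, 0, 0, 0, 0, -1]]

```text
time_s: 6.1
tool_pos: [0.5346, -0.0072, 0.1686]
eef_rot: [2.428, 1.991, 0.002]
wrist_force: [-0.5, 0.2, -1.4]
finger_gap: 0.0114
finger_force: 39.4
```

```bash
python3 go.py 446.5 -294.8 130 7.2
```

```text
t 6.1 rz -0.3227 shift [-0.2742 -0.1234  0.0386] yaw -11.29 tilt [ 0.0021 -0.0001] pos [534.6  -7.2 168.6] F [-0.5  0.2 -1.4] gap 0.0114 ff 39.4
```

Call:
drive_tool:
  increments:
    - [[0, 0, -0.0807, 0, 0, 0, -1], [0, 0, -0.0807, 0, 0, 0, -1], [0, 0, -0.0807, 0, 0, 0, -1], [0, 0, -0.0807, 0, 0, 0, -1], [0, 0, 0, -0.014, -0.006, 0, -1], [0, 0, 0, -0.026, -0.0117, 0, -1], [0, 0, 0, -0.026, -0.0117, 0, -1], [0, 0, 0, -0.026, -0.0117, 0, -1], [0, 0, 0, -0.026, -0.0117, 0, -1], [0, 0, 0, -0.026, -0.0117, 0, -1], [0, 0, 0, -0.026, -0.0117, 0, -1], [0, 0, 0, -0.026, -0.0117, 0, -1], [0, 0, 0, -0.026, -0.0117, 0, -1], [0, 0, 0, -0.026, -0.0117, 0, -1], [0, 0, 0, -0.0262, -0.0121, 0, -1], [0, 0, 0, 0, 0, 0, -1], [0, 0, 0, 0, 0, 0, -1], [0, 0, 0, 0, 0, 0, -1]]

```text
time_s: 7.9
tool_pos: [0.4458, -0.2943, 0.1669]
eef_rot: [-2.078, -2.355, -0.0]
wrist_force: [-0.9, 0.7, -0.2]
finger_gap: 0.0114
finger_force: 39.4
```

```bash
python3 go.py 446.5 -294.8 90 7.2;  python3 - <<'E'
from h import *
s=bot.capture("side")
a=cv2.resize(s[190:390,310:510],(600,600),interpolation=cv2.INTER_CUBIC)
cv2.imwrite("pics/c5.png",a[:,:,::-1])
E
```

```text
t 7.9 rz -0.0006 shift [-0.0005  0.0006  0.0769] yaw 7.17 tilt [-0.0005  0.0005] pos [ 445.8 -294.3  166.9] F [-0.9  0.7 -0.2] gap 0.0114 ff 39.4
```

View pics/c5.png

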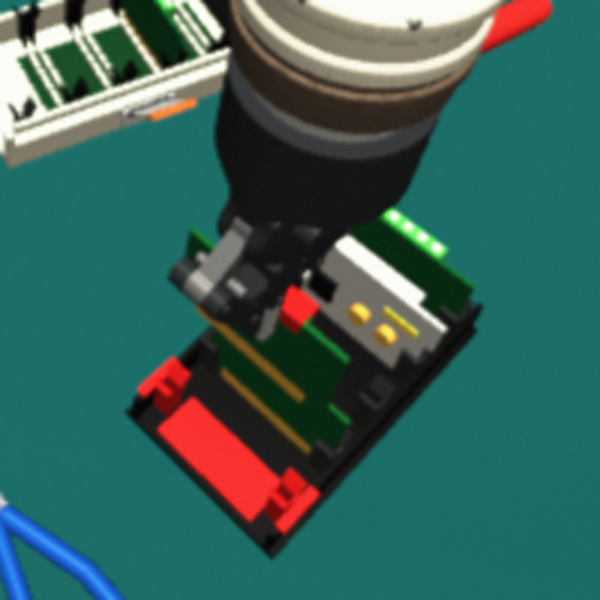

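Burnt card held level above the red bay. Descending slowly.

Call:
drive_tool:
  increments:
    - [[0, 0, 0, 0, 0, 0.02, -1], [0, 0, 0, 0, 0, 0.025, -1], [0, 0, 0, -0.0005, 0.0006, 0.025, -1], [0, 0, 0, 0, 0, 0.01, -1], [0, 0, 0, 0, 0, 0.007, -1], [0, 0, 0, 0, 0, 0.004, -1], [0, 0, 0, 0, 0, 0.004, -1], [0, 0, 0, 0, 0, 0.004, -1], [0, 0, 0, 0, 0, 0.004, -1], [0, 0, 0, 0, 0, 0, -1]]

```text
time_s: 8.95
tool_pos: [0.4466, -0.2951, 0.0639]
eef_rot: [-2.077, -2.356, 0.0]
wrist_force: [-0.4, 0.5, -0.7]
finger_gap: 0.0115
finger_force: 39.4
```

```bash
python3 go.py 446.5 -294.8 37.7 7.2
```

```text
t 8.95 rz 0.0 shift [ 0.0003 -0.0001  0.0262] yaw 7.2 tilt [-0.0003  0.0002] pos [ 446.6 -295.1   63.9] F [-0.4  0.5 -0.7] gap 0.0115 ff 39.4
```

Call:
drive_tool:
  increments:
    - [[0, 0, 0, 0, 0, 0.004, -1], [0, 0, 0, 0, 0, 0.004, -1], [0, 0, 0, 0, 0, 0.004, -1], [0, 0, 0, 0, 0, 0.004, -1], [0, 0, 0, 0, 0, 0.004, -1], [0, 0, 0, 0, 0, 0.003, -1], [0, 0, 0, 0, 0, 0.002, -1], [0, 0, 0, 0, 0, 0.001, -1], [0, 0, 0, 0, 0, 0, -1], [0, 0, 0, 0, 0, 0, -1]]

```text
time_s: 9.95
tool_pos: [0.4468, -0.2952, 0.0384]
eef_rot: [2.077, 2.356, 0.0]
wrist_force: [-0.3, -0.2, -1.0]
finger_gap: 0.0114
finger_force: 39.4
```

```bash
python3 go.py 446.5 -294.8 37.7 7.2
```

```text
t 9.95 rz 0.0001 shift [ 0.0005 -0.0002  0.0007] yaw 7.21 tilt [ 0.0002 -0.0001] pos [ 446.8 -295.2   38.4] F [-0.3 -0.2 -1. ] gap 0.0114 ff 39.4
```

Call:
drive_tool:
  increments:
    - [[0, 0, 0, 0, 0, 0.001, -1], [0, 0, 0, 0, 0, 0.0005, -1], [0, 0, 0, 0, 0, 0, -1]]

```text
time_s: 10.25
tool_pos: [0.447, -0.2953, 0.0376]
eef_rot: [2.077, 2.356, 0.0]
wrist_force: [-1.7, 1.7, 4.9]
finger_gap: 0.0114
finger_force: 40.3
```

Call:
drive_tool:
  increments:
    - [[0, 0, 0, 0, 0, 0, -0.7], [0, 0, 0, 0, 0, 0, -0.55], [0, 0, 0, 0, 0, 0, -0.45], [0, 0, 0, 0, 0, 0, -0.45], [0, 0, 0, 0, 0, -0.01, -0.45], [0, 0, 0, 0, 0, -0.02, -0.45], [0, 0, 0, 0, 0, -0.03, -0.45], [0, 0, 0, 0, 0, -0.03, -0.45], [0, 0, 0, 0, 0, -0.02, -0.45], [0, 0, 0, 0, 0, 0, -0.45]]

```text
time_s: 11.25
tool_pos: [0.4479, -0.2959, 0.1508]
eef_rot: [2.074, 2.353, 0.001]
wrist_force: [0.4, 0.1, 0.4]
finger_gap: 0.0235
finger_force: 0.0
```

```bash
python3 go.py 486.5 -290 36.5 7.2;python3 - <<'E'
from h import *
t=bot.capture("top");f=t.astype(int);R,G,B=f[...,0],f[...,1],f[...,2]
s=bot.capture("side")
cv2.imwrite("pics/c6.png",cv2.resize(s[230:390,330:490],(500,500),interpolation=cv2.INTER_CUBIC)[:,:,::-1])
E
```

```text
t 11.25 rz 0.0002 shift [0.001  0.039  0.1143] yaw 7.21 tilt [ 0.0046 -0.003 ] pos [ 447.9 -295.9  150.8] F [0.4 0.1 0.4] gap 0.0235 ff 0.0
```

View pics/c6.png

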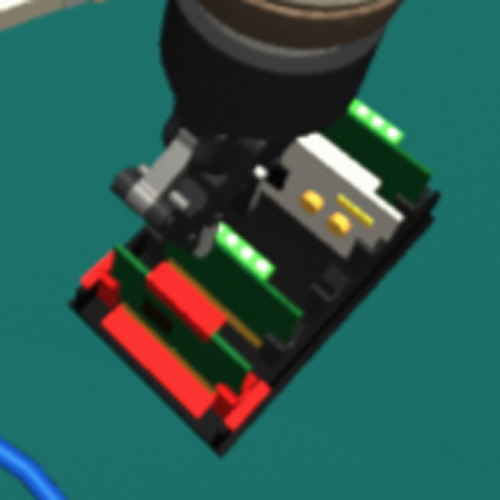

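The burnt card stands in the red bay (red tape at (185,295) in the crop), seated with 5 N of contact at the expected height. Next, the new card at rack x=-40.

Call:
drive_tool:
  increments:
    - [[0, 0, 0, 0, 0.02, 0, -0.43], [0, 0, 0, 0.0005, 0.02, 0, -0.43], [0, 0, 0, 0, 0, 0.02, -0.43], [0, 0, 0, 0, 0, 0.03, -0.43], [0, 0, 0, 0, 0, 0.03, -0.43], [0, 0, 0, 0, 0, 0.02, -0.43], [0, 0, 0, 0, 0, 0.013, -0.43], [0, 0, 0, 0, 0, 0, -0.43], [0, 0, 0, 0, 0, 0, -0.43]]

```text
time_s: 12.25
tool_pos: [0.4864, -0.2897, 0.0342]
eef_rot: [2.077, 2.357, 0.0]
wrist_force: [-0.2, 0.1, 0.0]
finger_gap: 0.0241
finger_force: 0.0
```

Call:
drive_tool:
  increments:
    - [[0, 0, 0, 0, 0, 0, -0.55], [0, 0, 0, 0, 0, 0, -0.6], [0, 0, 0, 0, 0, 0, -0.65], [0, 0, 0, 0, 0, 0, -0.7], [0, 0, 0, 0, 0, 0, -0.75], [0, 0, 0, 0, 0, 0, -0.8], [0, 0, 0, 0, 0, 0, -1], [0, 0, 0, 0, 0, 0, -1]]

```text
time_s: 13.05
tool_pos: [0.4863, -0.2898, 0.0344]
eef_rot: [2.077, 2.356, -0.0]
wrist_force: [-2.7, 0.4, 5.8]
finger_gap: 0.0114
finger_force: 39.4
```

```bash
python3 go.py 486.5 -290 37 7.2
```

```text
t 13.05 rz 0.0 shift [-0.0002  0.0002 -0.0026] yaw 7.2 tilt [ 0.0002 -0.0005] pos [ 486.3 -289.8   34.4] F [-2.7  0.4  5.8] gap 0.0114 ff 39.4
```

Call:
drive_tool:
  increments:
    - [[0, 0, 0, 0, 0, -0.005, -1], [0, 0, 0, 0, 0, -0.01, -1], [0, 0, 0, 0, 0, -0.015, -1], [0, 0, 0, 0, 0, -0.02, -1], [0, 0, 0, 0, 0, -0.02, -1], [0, 0, 0, 0, 0, -0.03, -1], [0, 0, 0, 0, 0, -0.03, -1], [0, 0, 0, 0, 0, 0, -1], [0, 0, 0.0807, 0, 0, 0, -1], [0, 0, 0.0807, 0, 0, 0, -1], [0, 0, 0.0807, 0, 0, 0, -1], [0, 0, 0.0807, 0, 0, 0, -1], [0, 0, 0, 0, 0, 0, -1]]

```text
time_s: 14.35
tool_pos: [0.4863, -0.2896, 0.164]
eef_rot: [2.43, 1.991, 0.0]
wrist_force: [0.4, -0.2, -0.6]
finger_gap: 0.0114
finger_force: 38.9
```

```bash
python3 go.py 573.6 -16.8 164 -11.3
```

```text
t 14.35 rz -0.0009 shift [ 0.2846  0.0321 -0.    ] yaw -11.35 tilt [0.0001 0.    ] pos [ 486.3 -289.6  164. ] F [ 0.4 -0.2 -0.6] gap 0.0114 ff 38.9
```

Call:
drive_tool:
  increments:
    - [[0, 0, -0.0009, 0.014, 0.0021, 0, -1], [0, 0, 0, 0.027, 0.003, 0, -1], [0, 0, 0, 0.027, 0.003, 0, -1], [0, 0, 0, 0.027, 0.003, 0, -1], [0, 0, 0, 0.027, 0.003, 0, -1], [0, 0, 0, 0.027, 0.003, 0, -1], [0, 0, 0, 0.027, 0.003, 0, -1], [0, 0, 0, 0.027, 0.003, 0, -1], [0, 0, 0, 0.027, 0.003, 0, -1], [0, 0, 0, 0.027, 0.003, 0, -1], [0, 0, 0, 0.0276, 0.003, 0, -1], [0, 0, 0, 0, 0, 0, -1], [0, 0, 0, 0, 0, 0, -1], [0, 0, 0, 0, 0, 0, -1]]

```text
time_s: 15.75
tool_pos: [0.5731, -0.017, 0.1639]
eef_rot: [2.427, 1.994, -0.0]
wrist_force: [0.7, -0.2, 0.2]
finger_gap: 0.0111
finger_force: 39.0
```

```bash
python3 go.py 573.6 -16.8 90 -11.3
```

```text
t 15.75 rz 0.0018 shift [0.0003 0.0005 0.0739] yaw -11.19 tilt [-0.0001 -0.0002] pos [573.1 -17.  163.9] F [ 0.7 -0.2  0.2] gap 0.0111 ff 39.0
```

Call:
drive_tool:
  increments:
    - [[0, 0, 0, 0, 0, 0.02, -1], [0, 0, 0, 0, 0, 0.025, -1], [0, 0, 0.0015, 0.0003, 0.0005, 0.025, -1], [0, 0, 0, 0, 0, 0.01, -1], [0, 0, 0, 0, 0, 0.007, -1], [0, 0, 0, 0, 0, 0.004, -1], [0, 0, 0, 0, 0, 0.004, -1], [0, 0, 0, 0, 0, 0.004, -1], [0, 0, 0, 0, 0, 0.004, -1], [0, 0, 0, 0, 0, 0, -1]]

```text
time_s: 16.75
tool_pos: [0.5737, -0.0165, 0.0604]
eef_rot: [-2.429, -1.991, 0.001]
wrist_force: [0.6, -0.3, 0.1]
finger_gap: 0.0115
finger_force: 39.0
```

```bash
python3 go.py 573.6 -16.8 34.4 -11.3
```

```text
t 16.75 rz -0.0003 shift [-0.0003 -0.      0.026 ] yaw -11.32 tilt [-0.0005  0.    ] pos [573.7 -16.5  60.4] F [ 0.6 -0.3  0.1] gap 0.0115 ff 39.0
```

Call:
drive_tool:
  increments:
    - [[0, 0, 0, 0, 0, 0.004, -1], [0, 0, 0, 0, 0, 0.004, -1], [0, 0, 0, 0, 0, 0.004, -1], [0, 0, 0, 0, 0, 0.004, -1], [0, 0, 0, 0, 0, 0.004, -1], [0, 0, 0, 0, 0, 0.003, -1], [0, 0, 0, 0, 0, 0.002, -1], [0, 0, 0, 0, 0, 0.001, -1], [0, 0, 0, 0, 0, 0.001, -1], [0, 0, 0, 0, 0, 0, -1]]

```text
time_s: 17.75
tool_pos: [0.5737, -0.0165, 0.0343]
eef_rot: [-2.43, -1.992, -0.0]
wrist_force: [-4.2, 0.5, 4.3]
finger_gap: 0.0114
finger_force: 39.9
```

```bash
python3 go.py 573.6 -16.8 34.4 -11.3
```

```text
t 17.75 rz -0.0003 shift [-0.0003 -0.0001 -0.0001] yaw -11.32 tilt [0.     0.0001] pos [573.7 -16.5  34.3] F [-4.2  0.5  4.3] gap 0.0114 ff 39.9
```

Call:
drive_tool:
  increments:
    - [[0, 0, 0, 0, 0, 0, -0.7], [0, 0, 0, 0, 0, 0, -0.55], [0, 0, 0, 0, 0, 0, -0.48], [0, 0, 0, 0, 0, 0, -0.48], [0, 0, 0, 0, 0, -0.01, -0.48], [0, 0, 0, 0, 0, -0.02, -0.48], [0, 0, 0, 0, 0, -0.03, -0.48], [0, 0, 0, 0, 0, -0.03, -0.48], [0, 0, 0, 0, 0, -0.02, -0.48], [0, 0, -0.0807, 0, 0, 0, -0.48], [0, 0, -0.0807, 0, 0, 0, -0.48], [0, 0, -0.0807, 0, 0, 0, -0.48], [0, 0, -0.0807, 0, 0, 0, -0.48], [0, 0, 0, 0, 0, 0, -0.48]]

```text
time_s: 19.15
tool_pos: [0.574, -0.0166, 0.1445]
eef_rot: [2.076, 2.357, 0.001]
wrist_force: [-0.5, 0.2, -0.1]
finger_gap: 0.0222
finger_force: 0.0
```

```bash
python3 go.py 606.5 -275.5 145 7.2
```

```text
t 19.15 rz 0.0007 shift [-2.61e-01 -2.00e-04 -5.00e-04] yaw 7.24 tilt [ 0.0007 -0.    ] pos [574.  -16.6 144.5] F [-0.5  0.2 -0.1] gap 0.0222 ff 0.0
```

Call:
drive_tool:
  increments:
    - [[0, 0, 0, -0.015, 0, 0, -0.48], [0, 0, 0, -0.025, 0, 0, -0.48], [0, 0, 0, -0.03, 0, 0, -0.48], [0, 0, 0, -0.03, 0, 0, -0.48], [0, 0, 0, -0.03, 0, 0, -0.48], [0, 0, 0, -0.03, 0, 0, -0.48], [0, 0, 0, -0.03, 0, 0, -0.48], [0, 0, 0, -0.03, 0, 0, -0.48], [0, 0, 0, -0.025, 0, 0, -0.48], [0, 0, 0, -0.016, 0, 0, -0.48], [0, 0, 0, 0, 0, 0, -0.48], [0, 0, 0, 0, 0, 0, -0.48], [0, 0, 0, 0, 0, 0, -0.48]]

```text
time_s: 20.45
tool_pos: [0.6064, -0.2747, 0.144]
eef_rot: [-2.078, -2.356, -0.0]
wrist_force: [0.8, 0.0, 0.1]
finger_gap: 0.022
finger_force: 0.0
```

```bash
python3 go.py 606.5 -275.5 44 7.2
```

```text
t 20.45 rz -0.0001 shift [-0.0008 -0.      0.1   ] yaw 7.19 tilt [-0.      0.0002] pos [ 606.4 -274.7  144. ] F [0.8 0.  0.1] gap 0.022 ff 0.0
```

Call:
drive_tool:
  increments:
    - [[0, 0, 0, -0.0008, 0, 0.02, -0.48], [0, 0, 0, 0, 0, 0.03, -0.48], [0, 0, 0, 0, 0, 0.02, -0.48], [0, 0, 0, 0, 0, 0.015, -0.48], [0, 0, 0, 0, 0, 0.009, -0.48], [0, 0, 0, 0, 0, 0.006, -0.48], [0, 0, 0, 0, 0, 0, -0.48], [0, 0, 0, 0, 0, 0, -0.48]]

```text
time_s: 21.25
tool_pos: [0.6069, -0.2765, 0.0447]
eef_rot: [2.077, 2.355, 0.001]
wrist_force: [-0.7, 0.3, -0.2]
finger_gap: 0.0226
finger_force: 0.0
```

Call:
drive_tool:
  increments:
    - [[0, 0, 0, 0, 0, 0, -0.55], [0, 0, 0, 0, 0, 0, -0.6], [0, 0, 0, 0, 0, 0, -0.65], [0, 0, 0, 0, 0, 0, -0.7], [0, 0, 0, 0, 0, 0, -0.75], [0, 0, 0, 0, 0, 0, -0.8], [0, 0, 0, 0, 0, 0, -1], [0, 0, 0, 0, 0, 0, -1]]

```text
time_s: 22.05
tool_pos: [0.6064, -0.2764, 0.0441]
eef_rot: [2.078, 2.356, -0.0]
wrist_force: [-3.3, -0.3, 4.8]
finger_gap: 0.0112
finger_force: 40.8
```

```bash
python3 go.py 606.5 -275.5 44 7.2
```

```text
t 22.05 rz -0.0005 shift [0.0009 0.0002 0.0001] yaw 7.17 tilt [-0.0001 -0.0003] pos [ 606.4 -276.4   44.1] F [-3.3 -0.3  4.8] gap 0.0112 ff 40.8
```

Call:
drive_tool:
  increments:
    - [[0, 0, 0, 0, 0, -0.005, -1], [0, 0, 0, 0, 0, -0.01, -1], [0, 0, 0, 0, 0, -0.015, -1], [0, 0, 0, 0, 0, -0.02, -1], [0, 0, 0, 0, 0, -0.02, -1], [0, 0, 0, 0, 0, -0.03, -1], [0, 0, 0, 0, 0, -0.03, -1], [0, 0, 0, 0, 0, 0, -1], [0, 0, 0.0807, 0, 0, 0, -1], [0, 0, 0.0807, 0, 0, 0, -1], [0, 0, 0.0807, 0, 0, 0, -1], [0, 0, 0.0807, 0, 0, 0, -1], [0, 0, 0, 0, 0, 0, -1]]

```text
time_s: 23.35
tool_pos: [0.6066, -0.2763, 0.1742]
eef_rot: [2.431, 1.99, 0.0]
wrist_force: [0.1, 0.2, -1.1]
finger_gap: 0.011
finger_force: 39.9
```

```bash
python3 go.py 534.2 -9.3 174 -11.3
```

```text
t 23.35 rz -0.0015 shift [ 2.476e-01 -1.233e-01  2.000e-04] yaw -11.38 tilt [ 0.0004 -0.0001] pos [ 606.6 -276.3  174.2] F [ 0.1  0.2 -1.1] gap 0.011 ff 39.9
```

Call:
drive_tool:
  increments:
    - [[0, 0, -0.0015, 0.0136, -0.0063, 0, -1], [0, 0, 0, 0.026, -0.013, 0, -1], [0, 0, 0, 0.026, -0.013, 0, -1], [0, 0, 0, 0.026, -0.013, 0, -1], [0, 0, 0, 0.026, -0.013, 0, -1], [0, 0, 0, 0.026, -0.013, 0, -1], [0, 0, 0, 0.026, -0.013, 0, -1], [0, 0, 0, 0.026, -0.013, 0, -1], [0, 0, 0, 0.026, -0.013, 0, -1], [0, 0, 0, 0.026, -0.013, 0, -1], [0, 0, 0, 0, 0, 0, -1], [0, 0, 0, 0, 0, 0, -1], [0, 0, 0, 0, 0, 0, -1]]

```text
time_s: 24.65
tool_pos: [0.5341, -0.01, 0.174]
eef_rot: [2.427, 1.994, 0.0]
wrist_force: [0.3, -0.3, -0.6]
finger_gap: 0.0115
finger_force: 39.9
```

```bash
python3 go.py 534.2 -9.3 70 -11.3
```

```text
t 24.65 rz 0.0018 shift [ 0.0007 -0.      0.104 ] yaw -11.2 tilt [ 0.0004 -0.0002] pos [534.1 -10.  174. ] F [ 0.3 -0.3 -0.6] gap 0.0115 ff 39.9
```

Call:
drive_tool:
  increments:
    - [[0, 0, 0.0015, 0.0007, 0, 0.02, -1], [0, 0, 0, 0, 0, 0.025, -1], [0, 0, 0, 0, 0, 0.025, -1], [0, 0, 0, 0, 0, 0.01, -1], [0, 0, 0, 0, 0, 0.007, -1], [0, 0, 0, 0, 0, 0.004, -1], [0, 0, 0, 0, 0, 0.004, -1], [0, 0, 0, 0, 0, 0.004, -1], [0, 0, 0, 0, 0, 0.004, -1], [0, 0, 0, 0, 0, 0, -1]]

```text
time_s: 25.65
tool_pos: [0.5338, -0.0087, 0.0704]
eef_rot: [-2.429, -1.991, 0.001]
wrist_force: [0.1, -0.5, -0.4]
finger_gap: 0.0113
finger_force: 39.9
```

Call:
drive_tool:
  increments:
    - [[0, 0, 0, 0, 0, 0.004, -1], [0, 0, 0, 0, 0, 0.004, -1], [0, 0, 0, 0, 0, 0, -1]]

```text
time_s: 25.95
tool_pos: [0.5337, -0.0087, 0.0621]
eef_rot: [-2.429, -1.991, 0.001]
wrist_force: [-0.7, 0.6, -0.7]
finger_gap: 0.0111
finger_force: 39.9
```

```bash
python3 go.py 534.2 -9.3 44.1 -11.3
```

```text
t 25.95 rz -0.0003 shift [-0.0005  0.0006  0.018 ] yaw -11.32 tilt [-0.0008  0.    ] pos [533.7  -8.7  62.1] F [-0.7  0.6 -0.7] gap 0.0111 ff 39.9
```

Call:
drive_tool:
  increments:
    - [[0, 0, 0, 0, 0, 0.004, -1], [0, 0, 0, 0, 0, 0.004, -1], [0, 0, 0, 0, 0, 0.004, -1], [0, 0, 0, 0, 0, 0.003, -1], [0, 0, 0, 0, 0, 0.002, -1], [0, 0, 0, 0, 0, 0.001, -1], [0, 0, 0, 0, 0, 0.001, -1], [0, 0, 0, 0, 0, 0, -1], [0, 0, 0, 0, 0, 0, -1]]

```text
time_s: 26.85
tool_pos: [0.5341, -0.0087, 0.0441]
eef_rot: [2.43, 1.991, 0.0]
wrist_force: [-0.9, -0.4, 2.5]
finger_gap: 0.0114
finger_force: 40.3
```

```bash
python3 go.py 534.2 -9.3 44.1 -11.3
```

```text
t 26.85 rz -0.0004 shift [-0.0005  0.0002  0.    ] yaw -11.32 tilt [0.0004 0.    ] pos [534.1  -8.7  44.1] F [-0.9 -0.4  2.5] gap 0.0114 ff 40.3
```

Call:
drive_tool:
  increments:
    - [[0, 0, 0, 0, 0, 0, -0.7], [0, 0, 0, 0, 0, 0, -0.55], [0, 0, 0, 0, 0, 0, -0.48], [0, 0, 0, 0, 0, 0, -0.48], [0, 0, 0, 0, 0, -0.01, -0.48], [0, 0, 0, 0, 0, -0.02, -0.48], [0, 0, 0, 0, 0, -0.03, -0.48], [0, 0, 0, 0, 0, -0.03, -0.48], [0, 0, 0, 0, 0, -0.01, -0.48], [0, 0, -0.0807, 0, 0, 0, -0.48], [0, 0, -0.0807, 0, 0, 0, -0.48], [0, 0, -0.0807, 0, 0, 0, -0.48], [0, 0, -0.0807, 0, 0, 0, -0.48], [0, 0, 0, 0, 0, 0, -0.48]]

```text
time_s: 28.25
tool_pos: [0.5339, -0.0087, 0.1436]
eef_rot: [-2.077, -2.357, 0.0]
wrist_force: [-0.3, -1.0, 0.0]
finger_gap: 0.022
finger_force: 0.0
```

```bash
python3 go.py 566.2 -280.2 145 7.2
python3 - <<'E'
from h import *
f=avg("top").astype(int)
for c,st,m in blobs((f.min(2)>120).astype(np.uint8),400,140,470,200,20):
    ys,xs=np.nonzero(m);r=cv2.minAreaRect(np.c_[xs,ys].astype(np.float32));print(c,st,r,(ray("top",c,.07)*1e3).round(1),(ray("top",r[0],.07)*1e3).round(1))
E
```

```text
t 28.25 rz 0.0007 shift [-0.2734 -0.002  -0.0014] yaw 7.24 tilt [-0.0004 -0.    ] pos [533.9  -8.7 143.6] F [-0.3 -1.   0. ] gap 0.022 ff 0.0
[432.82035928 174.03592814] [416 170  36   9 167] ((433.2554931640625, 173.66592407226562), (5.881285190582275, 35.35379409790039), 82.40535736083984) [ 566.6 -280.9   70. ] [ 567.5 -282.1   70. ]
```

Call:
drive_tool:
  increments:
    - [[0, 0, 0, -0.014, -0.002, 0, -0.48], [0, 0, 0, -0.025, 0, 0, -0.48], [0, 0, 0, -0.03, 0, 0, -0.48], [0, 0, 0, -0.03, 0, 0, -0.48], [0, 0, 0, -0.03, 0, 0, -0.48], [0, 0, 0, -0.03, 0, 0, -0.48], [0, 0, 0, -0.03, 0, 0, -0.48], [0, 0, 0, -0.03, 0, 0, -0.48], [0, 0, 0, -0.03, 0, 0, -0.48], [0, 0, 0, -0.025, 0, 0, -0.48], [0, 0, 0, 0, 0, 0, -0.48], [0, 0, 0, 0, 0, 0, -0.48], [0, 0, 0, 0, 0, 0, -0.48]]

```text
time_s: 29.85
tool_pos: [0.566, -0.2805, 0.1438]
eef_rot: [-2.078, -2.356, -0.0]
wrist_force: [-0.2, -1.0, -0.1]
finger_gap: 0.0223
finger_force: 0.0
```

```bash
python3 go.py 566.4 -281 48 7.2
```

```text
t 29.85 rz -0.0004 shift [-0.0005  0.0003  0.0958] yaw 7.18 tilt [-0.0001  0.0002] pos [ 566.  -280.5  143.8] F [-0.2 -1.  -0.1] gap 0.0223 ff 0.0
```

Call:
drive_tool:
  increments:
    - [[0, 0, 0, -0.0005, 0.0003, 0.02, -0.48], [0, 0, 0, 0, 0, 0.03, -0.48], [0, 0, 0, 0, 0, 0.02, -0.48], [0, 0, 0, 0, 0, 0.015, -0.48], [0, 0, 0, 0, 0, 0.006, -0.48], [0, 0, 0, 0, 0, 0.005, -0.48], [0, 0, 0, 0, 0, 0, -0.48], [0, 0, 0, 0, 0, 0, -0.48]]

```text
time_s: 30.65
tool_pos: [0.5671, -0.2815, 0.0488]
eef_rot: [2.077, 2.355, 0.001]
wrist_force: [0.5, 0.3, 0.1]
finger_gap: 0.0225
finger_force: 0.0
```

Call:
drive_tool:
  increments:
    - [[0, 0, 0, 0, 0, 0, -0.55], [0, 0, 0, 0, 0, 0, -0.6], [0, 0, 0, 0, 0, 0, -0.65], [0, 0, 0, 0, 0, 0, -0.7], [0, 0, 0, 0, 0, 0, -0.75], [0, 0, 0, 0, 0, 0, -0.8], [0, 0, 0, 0, 0, 0, -1], [0, 0, 0, 0, 0, 0, -1]]

```text
time_s: 31.45
tool_pos: [0.5666, -0.2814, 0.0481]
eef_rot: [2.078, 2.356, -0.0]
wrist_force: [-1.9, -0.5, 5.0]
finger_gap: 0.0111
finger_force: 41.0
```

Call:
drive_tool:
  increments:
    - [[0, 0, 0, 0, 0, -0.005, -1], [0, 0, 0, 0, 0, -0.01, -1], [0, 0, 0, 0, 0, -0.015, -1], [0, 0, 0, 0, 0, -0.02, -1], [0, 0, 0, 0, 0, -0.02, -1], [0, 0, 0, 0, 0, -0.03, -1], [0, 0, 0, 0, 0, -0.03, -1], [0, 0, 0, 0, 0, 0, -1], [0, 0, 0.0807, 0, 0, 0, -1], [0, 0, 0.0807, 0, 0, 0, -1], [0, 0, 0.0807, 0, 0, 0, -1], [0, 0, 0.0807, 0, 0, 0, -1], [0, 0, 0, 0, 0, 0, -1]]

```text
time_s: 32.75
tool_pos: [0.5666, -0.2812, 0.178]
eef_rot: [2.431, 1.99, 0.0]
wrist_force: [-0.3, 0.2, -0.9]
finger_gap: 0.011
finger_force: 40.0
```

```bash
python3 go.py 494.9 -1.5 178 -11.3
```

```text
t 32.75 rz -0.0015 shift [ 0.2603 -0.1251 -0.    ] yaw -11.39 tilt [0.0001 0.    ] pos [ 566.6 -281.2  178. ] F [-0.3  0.2 -0.9] gap 0.011 ff 40.0
```

Call:
drive_tool:
  increments:
    - [[0, 0, -0.0015, 0.0083, -0.0041, 0, -1], [0, 0, 0, 0.028, -0.0132, 0, -1], [0, 0, 0, 0.028, -0.0132, 0, -1], [0, 0, 0, 0.028, -0.0135, 0, -1], [0, 0, 0, 0.028, -0.0135, 0, -1], [0, 0, 0, 0.028, -0.0135, 0, -1], [0, 0, 0, 0.028, -0.0135, 0, -1], [0, 0, 0, 0.028, -0.0135, 0, -1], [0, 0, 0, 0.028, -0.0135, 0, -1], [0, 0, 0, 0.028, -0.0136, 0, -1], [0, 0, 0, 0, 0, 0, -1], [0, 0, 0, 0, 0, 0, -1], [0, 0, 0, 0, 0, 0, -1]]

```text
time_s: 34.05
tool_pos: [0.4946, -0.0019, 0.1778]
eef_rot: [2.427, 1.994, 0.0]
wrist_force: [1.1, 0.2, -1.1]
finger_gap: 0.011
finger_force: 40.0
```

```bash
python3 go.py 494.9 -1.5 75 -11.3
```

```text
t 34.05 rz 0.0019 shift [0.0004 0.0002 0.1028] yaw -11.19 tilt [ 0.0002 -0.0001] pos [494.6  -1.9 177.8] F [ 1.1  0.2 -1.1] gap 0.011 ff 40.0
```

Call:
drive_tool:
  increments:
    - [[0, 0, 0.0015, 0.0004, 0.0002, 0.02, -1], [0, 0, 0, 0, 0, 0.025, -1], [0, 0, 0, 0, 0, 0.025, -1], [0, 0, 0, 0, 0, 0.01, -1], [0, 0, 0, 0, 0, 0.007, -1], [0, 0, 0, 0, 0, 0.004, -1], [0, 0, 0, 0, 0, 0.004, -1], [0, 0, 0, 0, 0, 0.004, -1], [0, 0, 0, 0, 0, 0.004, -1], [0, 0, 0, 0, 0, 0, -1]]

```text
time_s: 35.05
tool_pos: [0.4948, -0.0012, 0.0745]
eef_rot: [-2.429, -1.991, 0.0]
wrist_force: [-0.1, -0.7, -0.5]
finger_gap: 0.0112
finger_force: 40.0
```

Call:
drive_tool:
  increments:
    - [[0, 0, 0, 0, 0, 0.004, -1], [0, 0, 0, 0, 0, 0.004, -1], [0, 0, 0, 0, 0, 0, -1]]

```text
time_s: 35.35
tool_pos: [0.4946, -0.0012, 0.0661]
eef_rot: [-2.429, -1.991, 0.001]
wrist_force: [-1.1, -0.3, -1.0]
finger_gap: 0.0109
finger_force: 40.0
```

```bash
python3 go.py 494.9 -1.5 48.1 -11.3
```

```text
t 35.35 rz -0.0004 shift [-0.0002  0.0004  0.018 ] yaw -11.32 tilt [-0.0009  0.    ] pos [494.6  -1.2  66.1] F [-1.1 -0.3 -1. ] gap 0.0109 ff 40.0
```

Call:
drive_tool:
  increments:
    - [[0, 0, 0, 0, 0, 0.004, -1], [0, 0, 0, 0, 0, 0.004, -1], [0, 0, 0, 0, 0, 0.004, -1], [0, 0, 0, 0, 0, 0.003, -1], [0, 0, 0, 0, 0, 0.002, -1], [0, 0, 0, 0, 0, 0.001, -1], [0, 0, 0, 0, 0, 0.001, -1], [0, 0, 0, 0, 0, 0, -1], [0, 0, 0, 0, 0, 0, -1]]

```text
time_s: 36.25
tool_pos: [0.4951, -0.0013, 0.0481]
eef_rot: [2.429, 1.991, 0.001]
wrist_force: [0.3, 0.8, 1.6]
finger_gap: 0.0109
finger_force: 40.3
```

```bash
python3 go.py 494.9 -1.5 48.1 -11.3
```

```text
t 36.25 rz -0.0004 shift [-0.0002 -0.0001 -0.    ] yaw -11.32 tilt [ 0.0005 -0.    ] pos [495.1  -1.3  48.1] F [0.3 0.8 1.6] gap 0.0109 ff 40.3
```

Call:
drive_tool:
  increments:
    - [[0, 0, 0, 0, 0, 0.0005, -1], [0, 0, 0, 0, 0, 0, -0.7], [0, 0, 0, 0, 0, 0, -0.55], [0, 0, 0, 0, 0, 0, -0.48], [0, 0, 0, 0, 0, 0, -0.48], [0, 0, 0, 0, 0, -0.01, -0.48], [0, 0, 0, 0, 0, -0.02, -0.48], [0, 0, 0, 0, 0, -0.03, -0.48], [0, 0, 0, 0, 0, -0.03, -0.48], [0, 0, 0, 0, 0, -0.03, -0.3], [0, 0, 0, -0.03, -0.03, -0.03, 0], [0, 0, 0, -0.03, -0.03, 0, 0], [0, 0, 0, -0.03, -0.03, 0, 0], [0, 0, 0, -0.03, -0.03, 0, 0], [0, 0, 0, -0.03, -0.03, 0, 0], [0, 0, 0, 0, 0, 0, 0]]

```text
time_s: 37.85
tool_pos: [0.3169, -0.1196, 0.1975]
eef_rot: [2.432, 1.986, 0.001]
wrist_force: [-0.4, -0.2, 0.6]
finger_gap: 0.0426
finger_force: 0.0
```

```bash
python3 - <<'E'
from h import *
t=avg("top");s=avg("side");np.save("t.npy",t);np.save("s.npy",s);f=t.astype(int)
A=cv2.resize(t[120:240,180:470],(800,331),interpolation=cv2.INTER_CUBIC)
B=cv2.resize(s[100:240,180:420],(460,268),interpolation=cv2.INTER_CUBIC)
C=np.zeros((600,800,3),np.uint8);C[:331]=A;C[331:599,:460]=B
cv2.imwrite("pics/c7.png",C[:,:,::-1])
b=max(blobs((f.min(2)>110).astype(np.uint8),180,150,260,260,50),key=lambda b:b[1][4]);ys,xs=np.nonzero(b[2])
r=cv2.minAreaRect(np.c_[xs,ys].astype(np.float32));print(r,[(ray("top",p,.053)[:2]*1e3).round(1) for p in cv2.boxPoints(r)])
for c,st,m in blobs((f.max(2)<100).astype(np.uint8),197,170,236,232,30):
    ys,xs=np.nonzero(m);r=cv2.minAreaRect(np.c_[xs,ys].astype(np.float32));P=[ray("top",p,.087)[:2]*1e3 for p in cv2.boxPoints(r)];print("handle",c,st,r,np.round(P,1),ray("top",c,.085)*1e3)
E
python3 go.py 489 297 200 86
```

```text
((214.6065216064453, 206.32785034179688), (45.81108856201172, 77.3175277709961), 5.19442892074585) [array([393.5, 364.7]), array([599.6, 351.6]), array([586.9, 229.1]), array([381.4, 244.9])]
handle [212.57894737 204.58646617] [210 185   8  41 133] ((213.12759399414062, 204.968994140625), (4.899683952331543, 40.27705764770508), 4.763641834259033) [[436.8 303.8]
 [541.4 297.3]
 [540.2 284.6]
 [435.7 291.2]] [489.48466785 296.12344439  85.        ]
t 38.45 rz -1.6978 shift [-0.1398  0.4256 -0.004 ] yaw -11.28 tilt [-0.0005  0.0002] pos [ 319.9 -117.8  196. ] F [ 0.5 -0.5  0.6] gap 0.0427 ff 0.0
```

View pics/c7.png

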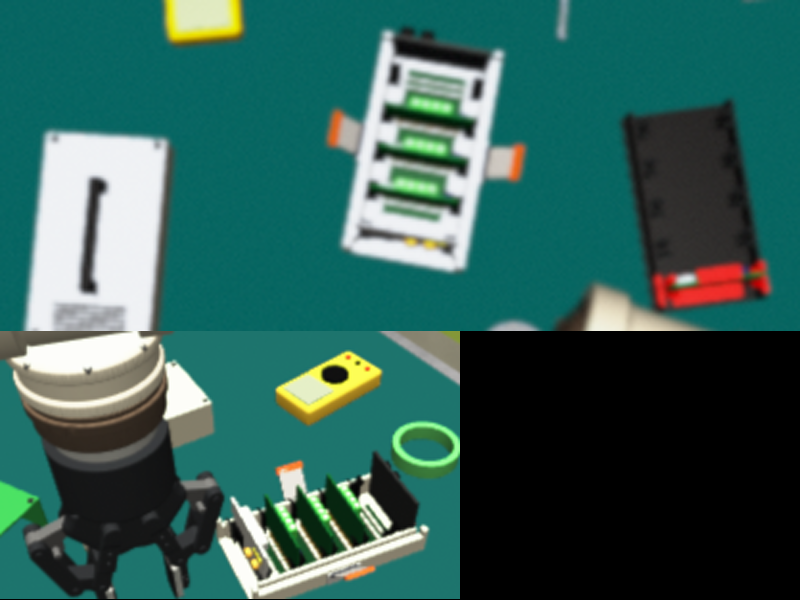

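All three case cards and the rear panel stand in their slots, the rack is empty except for the burnt card, and the cover hasn't moved. Now the cover.

Call:
drive_tool:
  increments:
    - [[0, 0, -0.1415, 0, 0, 0, 0], [0, 0, -0.1415, 0, 0, 0, 0], [0, 0, -0.1415, 0, 0, 0, 0], [0, 0, -0.1415, 0, 0, 0, 0], [0, 0, -0.1415, 0, 0, 0, 0], [0, 0, -0.1415, 0, 0, 0, 0], [0, 0, -0.1415, 0, 0, 0, 0], [0, 0, -0.1415, 0, 0, 0, 0], [0, 0, -0.1415, 0, 0, 0, 0], [0, 0, -0.1415, 0, 0, 0, 0], [0, 0, -0.1415, 0, 0, 0, 0], [0, 0, -0.1415, 0, 0, 0, 0], [0, 0, 0, 0, 0, 0, 0]]

```text
time_s: 39.75
tool_pos: [0.3198, -0.1179, 0.1961]
eef_rot: [-0.107, -3.14, -0.0]
wrist_force: [-0.8, 0.2, 0.2]
finger_gap: 0.0427
finger_force: 0.0
```

```bash
python3 go.py 489 295.8 180 86.4; python3 -c "
from workcell import bot;print(bot.get_obs()['joints'].round(2))"
```

```text
t 39.75 rz -0.0053 shift [-0.1429  0.4235  0.0161] yaw 86.1 tilt [-0.0002  0.    ] pos [ 319.8 -117.9  196.1] F [-0.8  0.2  0.2] gap 0.0427 ff 0.0
[-0.35 -0.42 -0.33  1.66 -0.   -0.29]
```

Call:
drive_tool:
  increments:
    - [[0, 0, -0.005, -0.004, 0.0135, 0, 0], [0, 0, 0, -0.0099, 0.03, 0, 0], [0, 0, 0, -0.0099, 0.03, 0, 0], [0, 0, 0, -0.0099, 0.03, 0, 0], [0, 0, 0, -0.0099, 0.03, 0, 0], [0, 0, 0, -0.0099, 0.03, 0, 0], [0, 0, 0, -0.0099, 0.03, 0, 0], [0, 0, 0, -0.0099, 0.03, 0, 0], [0, 0, 0, -0.0099, 0.03, 0, 0], [0, 0, 0, -0.0099, 0.03, 0, 0], [0, 0, 0, -0.0099, 0.03, 0, 0], [0, 0, 0, -0.0099, 0.03, 0, 0], [0, 0, 0, -0.0099, 0.03, 0, 0], [0, 0, 0, -0.0099, 0.03, 0, 0], [0, 0, 0, -0.0102, 0.02, 0, 0], [0, 0, 0, 0, 0, 0.016, 0], [0, 0, 0, 0, 0, 0, 0], [0, 0, 0, 0, 0, 0, 0]]

```text
time_s: 41.55
tool_pos: [0.4897, 0.295, 0.1799]
eef_rot: [-0.106, -3.139, 0.001]
wrist_force: [-0.3, -0.5, -0.1]
finger_gap: 0.043
finger_force: 0.0
```

```bash
python3 go.py 489 295.8 62 86.4; python3 - <<'E'
from h import *
s=avg("side",2);cv2.imwrite("pics/c8.png",cv2.resize(s[60:200,150:350],(700,490),interpolation=cv2.INTER_CUBIC)[:,:,::-1])
E
```

```text
t 41.55 rz -0.0049 shift [0.0007 0.0007 0.1179] yaw 86.12 tilt [-0.001  -0.0006] pos [489.7 295.  179.9] F [-0.3 -0.5 -0.1] gap 0.043 ff 0.0
```

View pics/c8.png

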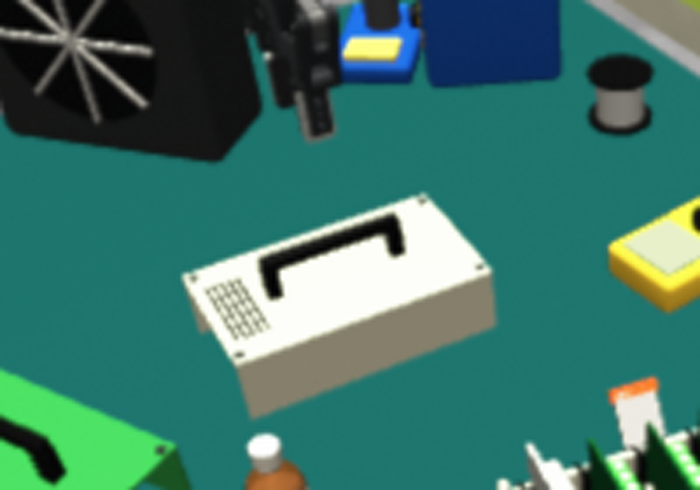

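```bash
python3 - <<'E'
from h import *
a=np.load("s.npy").astype(int);s=avg("side",3).astype(int)
for f in (bot.capture("side").astype(int),):
    for c,st,m in blobs((f.max(2)<70).astype(np.uint8),212,110,275,150,20): print(c,st,ray("side",c,.08)*1e3)
e=np.array([488.5,296,81])/1e3;d=np.array([.998,-.063,0])*.055
print(proj("side",e),proj("side",e-d),proj("side",e+d))
b=max(blobs((s.min(2)>200).astype(np.uint8),195,100,300,180,50),key=lambda b:b[1][4]);print(b[0],b[1])
I=cv2.imread("pics/side0.png").astype(int);b=max(blobs((I.min(2)>200).astype(np.uint8),195,100,300,180,50),key=lambda b:b[1][4]);print(b[0],b[1])
E
```

```text
[243.82938389 130.56872038] [225 122  40  23 211] [486.92783303 292.18772205  80.        ]
[243.63378778 129.29576073] [223.28305274 136.42624773] [263.18057448 122.446961  ]
[247.85041908 139.62088975] [ 203  117   87   47 1551]
[247.72634921 139.77968254] [ 203  117   87   47 1575]
```

The cover is where I measured it (handle at (244,130) in the side image). Descending to grip.

Call:
drive_tool:
  increments:
    - [[0, 0, -0.0045, 0.0007, 0.0004, 0.025, 0], [0, 0, 0, 0, 0, 0.03, 0], [0, 0, 0, 0, 0, 0.03, 0], [0, 0, 0, 0, 0, 0.02, 0], [0, 0, 0, 0, 0, 0.01, 0], [0, 0, 0, 0, 0, 0.002, 0], [0, 0, 0, 0, 0, 0, 0], [0, 0, 0, 0, 0, 0, 0]]

```text
time_s: 42.65
tool_pos: [0.49, 0.2961, 0.0646]
eef_rot: [0.096, 3.138, 0.002]
wrist_force: [0.5, -0.8, 0.2]
finger_gap: 0.0431
finger_force: 0.0
```

Call:
drive_tool:
  increments:
    - [[0, 0, 0, 0, 0, 0, -0.2], [0, 0, 0, 0, 0, 0, -0.4], [0, 0, 0, 0, 0, 0, -0.5], [0, 0, 0, 0, 0, 0, -0.6], [0, 0, 0, 0, 0, 0, -0.65], [0, 0, 0, 0, 0, 0, -0.7], [0, 0, 0, 0, 0, 0, -0.75], [0, 0, 0, 0, 0, 0, -1], [0, 0, 0, 0, 0, 0, -1], [0, 0, 0, 0, 0, 0, -1]]
  grip_force: 60

```text
time_s: 43.65
tool_pos: [0.4896, 0.2959, 0.0636]
eef_rot: [0.096, 3.14, 0.001]
wrist_force: [-0.8, 3.3, 5.6]
finger_gap: 0.0107
finger_force: 59.1
```

Call:
drive_tool:
  increments:
    - [[0, 0, 0, 0, 0, -0.003, -1], [0, 0, 0, 0, 0, -0.006, -1], [0, 0, 0, 0, 0, -0.01, -1], [0, 0, 0, 0, 0, -0.02, -1], [0, 0, 0, 0, 0, -0.025, -1], [0, 0, 0, 0, 0, -0.025, -1], [0, 0, 0, 0, 0, -0.02, -1], [0, 0, 0, 0, 0, 0, -1], [0, 0, 0, 0, 0, 0, -1]]

```text
time_s: 44.55
tool_pos: [0.4894, 0.2956, 0.1719]
eef_rot: [0.096, 3.14, -0.0]
wrist_force: [-0.5, -0.7, -4.4]
finger_gap: 0.0107
finger_force: 58.7
```

```bash
python3 go.py 580.2 -18.2 171 78.7; python3 - <<'E'
from h import *
f=avg("top",4).astype(int);s=avg("side",4);np.save("s2.npy",s)
b=max(blobs((f.min(2)>110).astype(np.uint8),180,150,262,262,50),key=lambda b:b[1][4]);print(b[0],b[1])
ys,xs=np.nonzero(b[2])
r=cv2.minAreaRect(np.c_[xs,ys].astype(np.float32));print(r,np.round([ray("top",p,.162)[:2]*1e3 for p in cv2.boxPoints(r)],1))
E
```

```text
t 44.55 rz 0.1362 shift [-0.1505 -0.29    0.0009] yaw 86.51 tilt [ 0.0001 -0.0001] pos [489.4 295.6 171.9] F [-0.5 -0.7 -4.4] gap 0.0107 ff 58.7
[200.55363204 230.39035981] [ 180  168   63   94 2946]
((211.0, 214.5), (62.0, 93.0), 0.0) [[343.8 354.4]
 [570.5 361.2]
 [568.9 209. ]
 [342.1 206.3]]
```

Call:
drive_tool:
  increments:
    - [[0, 0, 0.068, 0, 0, 0, -1], [0, 0, 0.068, 0, 0, 0, -1], [0, 0, 0, -0.006, -0.01, 0, -1], [0, 0, 0, -0.0103, -0.02, 0, -1], [0, 0, 0, -0.0103, -0.02, 0, -1], [0, 0, 0, -0.0103, -0.02, 0, -1], [0, 0, 0, -0.0103, -0.02, 0, -1], [0, 0, 0, -0.0103, -0.02, 0, -1], [0, 0, 0, -0.0103, -0.02, 0, -1], [0, 0, 0, -0.0103, -0.02, 0, -1], [0, 0, 0, -0.0103, -0.02, 0, -1], [0, 0, 0, -0.0103, -0.02, 0, -1], [0, 0, 0, -0.0103, -0.02, 0, -1], [0, 0, 0, -0.0103, -0.02, 0, -1], [0, 0, 0, -0.0103, -0.02, 0, -1], [0, 0, 0, -0.0103, -0.02, 0, -1], [0, 0, 0, -0.0103, -0.02, 0, -1], [0, 0, 0, 0, 0, 0, -1], [0, 0, 0, 0, 0, 0, -1]]

```text
time_s: 46.85
tool_pos: [0.5797, -0.019, 0.172]
eef_rot: [-0.309, -3.126, -0.0]
wrist_force: [-0.3, 0.2, -3.3]
finger_gap: 0.0105
finger_force: 58.7
```

```bash
python3 go.py 580.2 -18.2 105 78.7; python3 - <<'E'
from h import *
t=bot.capture("top");s=bot.capture("side")
C=np.zeros((500,800,3),np.uint8);C[:,:400]=cv2.resize(t[110:235,280:380],(400,500),interpolation=cv2.INTER_CUBIC);C[:,400:]=cv2.resize(s[80:250,250:418][:,:],(400,500)[::1],interpolation=cv2.INTER_CUBIC)
cv2.imwrite("pics/c9.png",C[:,:,::-1])
E
```

```text
t 46.85 rz 0.0003 shift [-0.0003  0.0008  0.067 ] yaw 78.72 tilt [-0.0004  0.0001] pos [579.7 -19.  172. ] F [-0.3  0.2 -3.3] gap 0.0105 ff 58.7
```

View pics/c9.png

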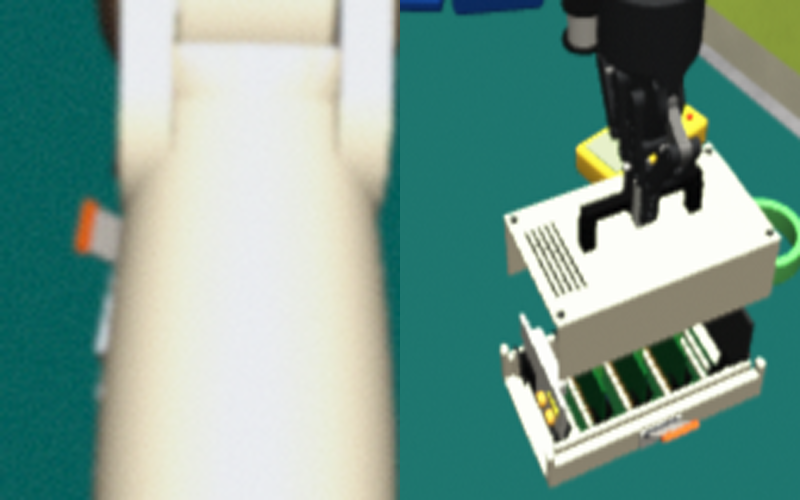

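The cover is level above the case with its vents at the rear, its corners at about (295,153), (316,190) and (409,162) in the side image. I'll check how it sits relative to the gripper.

```bash
python3 - <<'E'
from h import *
c=np.array([580.2,-18.2]);a=np.radians(-11.3);X=np.array([np.cos(a),np.sin(a)]);Y=np.array([-X[1],X[0]])
o=bot.get_obs()["tool_pos"][:2]*1e3
for u,v in((316.4,189.5),(408.8,161.6),(294.9,153.1)):
    w=ray("side",(u,v),.161)[:2]*1e3;print(w.round(1),((w-o)@X).round(1),((w-o)@Y).round(1))
# case corners bosses, near wall bottom
E
```

```text
[473.2 -54.2] -97.3 -56.4
[663.5 -97. ] 97.7 -61.1
[496.6  55.8] -95.9 56.0
```

Call:
drive_tool:
  increments:
    - [[0, 0, 0, -0.0003, 0.0008, 0.01, -1], [0, 0, 0, 0, 0, 0.015, -1], [0, 0, 0, 0, 0, 0.015, -1], [0, 0, 0, 0, 0, 0.01, -1], [0, 0, 0, 0, 0, 0.007, -1], [0, 0, 0, 0, 0, 0.005, -1], [0, 0, 0, 0, 0, 0.003, -1], [0, 0, 0, 0, 0, 0.003, -1], [0, 0, 0, 0, 0, 0.002, -1], [0, 0, 0, 0, 0, 0, -1], [0, 0, 0, 0, 0, 0, -1]]

```text
time_s: 48.05
tool_pos: [0.5805, -0.0174, 0.1024]
eef_rot: [0.309, 3.126, 0.0]
wrist_force: [-0.1, -0.7, -3.0]
finger_gap: 0.0105
finger_force: 58.7
```

```bash
python3 go.py 580.2 -18.2 87.6 78.7
```

```text
t 48.05 rz 0.0003 shift [ 0.0001 -0.0008  0.0148] yaw 78.72 tilt [ 0.0004 -0.    ] pos [580.5 -17.4 102.4] F [-0.1 -0.7 -3. ] gap 0.0105 ff 58.7
```

Call:
drive_tool:
  increments:
    - [[0, 0, 0, 0, -0.0005, 0.002, -1], [0, 0, 0, 0, 0, 0.002, -1], [0, 0, 0, 0, 0, 0.002, -1], [0, 0, 0, 0, 0, 0.002, -1], [0, 0, 0, 0, 0, 0.002, -1], [0, 0, 0, 0, 0, 0, -1]]

```text
time_s: 48.65
tool_pos: [0.5801, -0.0179, 0.0917]
eef_rot: [-0.309, -3.126, 0.0]
wrist_force: [-0.5, 0.4, -2.8]
finger_gap: 0.011
finger_force: 58.7
```

Call:
drive_tool:
  increments:
    - [[0, 0, 0, 0, 0, 0.002, -1], [0, 0, 0, 0, 0, 0.001, -1], [0, 0, 0, 0, 0, 0.001, -1], [0, 0, 0, 0, 0, 0, -1]]

```text
time_s: 49.05
tool_pos: [0.5802, -0.0179, 0.088]
eef_rot: [-0.309, -3.126, 0.0]
wrist_force: [-1.0, -0.2, -2.8]
finger_gap: 0.0106
finger_force: 58.7
```

```bash
python3 go.py 580.2 -18.2 87.6 78.7
```

```text
t 49.05 rz 0.0003 shift [-0.     -0.0003  0.0004] yaw 78.72 tilt [-0.0002  0.    ] pos [580.2 -17.9  88. ] F [-1.  -0.2 -2.8] gap 0.0106 ff 58.7
```

Call:
drive_tool:
  increments:
    - [[0, 0, 0, 0, 0, 0.0007, -1], [0, 0, 0, 0, 0, 0.0005, -1], [0, 0, 0, 0, 0, 0, -1]]

```text
time_s: 49.35
tool_pos: [0.5804, -0.0179, 0.0876]
eef_rot: [0.309, 3.126, -0.0]
wrist_force: [-2.9, -1.3, 4.2]
finger_gap: 0.0108
finger_force: 59.6
```

```bash
python3 go.py 580.2 -18.2 87.6 78.7
```

```text
t 49.35 rz 0.0003 shift [ 0.0001 -0.0003  0.    ] yaw 78.72 tilt [ 0.0006 -0.0001] pos [580.4 -17.9  87.6] F [-2.9 -1.3  4.2] gap 0.0108 ff 59.6
```

Call:
drive_tool:
  increments:
    - [[0, 0, 0, 0, 0, 0, -0.7], [0, 0, 0, 0, 0, 0, -0.4], [0, 0, 0, 0, 0, 0, 0], [0, 0, 0, 0, 0, 0, 0], [0, 0, 0, 0, 0, -0.01, 0], [0, 0, 0, 0, 0, -0.03, 0], [0, 0, 0, 0, 0, -0.03, 0], [0, 0, 0, 0, 0, -0.04, 0], [0, 0, 0, 0, 0, 0, 0]]

```text
time_s: 50.25
tool_pos: [0.582, -0.0179, 0.2035]
eef_rot: [0.308, 3.118, 0.001]
wrist_force: [-0.5, 0.1, 0.2]
finger_gap: 0.0429
finger_force: 0.0
```

Call:
drive_tool:
  increments:
    - [[0, 0, 0.131, 0, 0, 0, -0.4], [0, 0, 0.131, 0, 0, 0, -0.8], [0, 0, 0.131, 0, 0, 0, -1], [0, 0, 0.131, 0, 0, 0, -1], [0, 0, 0.131, 0, 0, 0, -1], [0, 0, 0.131, 0, 0, 0, -1], [0, 0, 0.131, 0, 0, 0, -1], [0, 0, 0.131, 0, 0, 0, -1], [0, 0, 0.131, 0, 0, 0, -1], [0, 0, 0.131, 0, 0, 0, -1], [0, 0, 0.131, 0, 0, 0, -1], [0, 0, 0.131, 0, 0, 0, -1], [0, 0, 0, 0.03, 0, 0, -1], [0, 0, 0, 0.03, 0, 0, -1], [0, 0, 0, 0.03, 0, 0, -1], [0, 0, 0, 0.025, 0, 0, -1], [0, 0, 0, 0, 0, 0, -1], [0, 0, 0, 0, 0, 0, -1]]

```text
time_s: 52.05
tool_pos: [0.6028, 0.0952, 0.1969]
eef_rot: [-2.429, -1.992, 0.001]
wrist_force: [0.2, -0.3, -0.1]
finger_gap: 0.0003
finger_force: 0.0
```

```bash
python3 go.py 602.9 94.9 40 -11.3; python3 - <<'E'
from h import *
s=bot.capture("side")
cv2.imwrite("pics/c10.png",cv2.resize(s[80:250,250:450],(700,595),interpolation=cv2.INTER_CUBIC)[:,:,::-1])
E
```

```text
t 52.05 rz 0.0002 shift [-2.000e-04  1.000e-04  1.569e-01] yaw -11.29 tilt [-0.0003 -0.0003] pos [602.8  95.2 196.9] F [ 0.2 -0.3 -0.1] gap 0.0003 ff 0.0
```

View pics/c10.png

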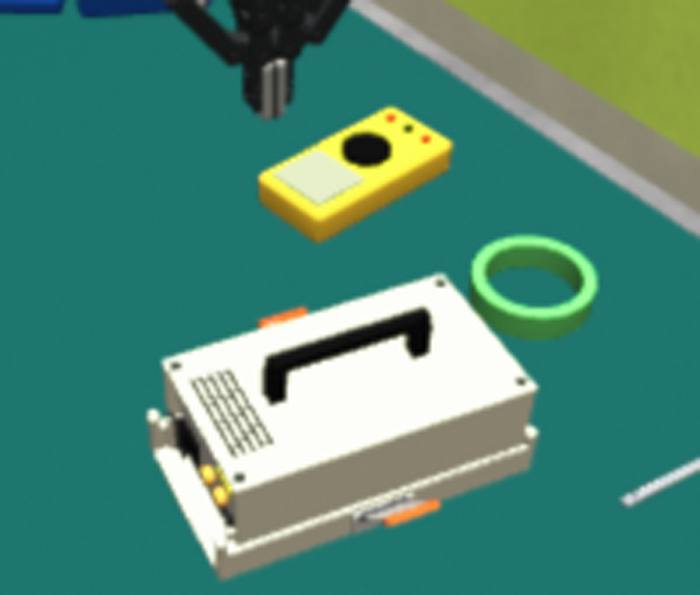

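The cover is seated evenly all round and both latches (orange) are still open. Next I lower beside the left latch and push it in.

Call:
drive_tool:
  increments:
    - [[0, 0, 0, 0, 0, 0.03, -1], [0, 0, 0, 0, 0, 0.04, -1], [0, 0, 0, 0, 0, 0.04, -1], [0, 0, 0, 0, 0, 0.03, -1], [0, 0, 0, 0, 0, 0.015, -1], [0, 0, 0, 0, 0, 0, -1], [0, 0, 0, -0.005, 0, 0, -1], [0, 0, 0, -0.005, 0, 0, -1], [0, 0, 0, -0.005, 0, 0, -1], [0, 0, 0, -0.005, 0, 0, -1], [0, 0, 0, -0.005, 0, 0, -1], [0, 0, 0, 0, 0, 0, -1]]

```text
time_s: 53.3
tool_pos: [0.5979, 0.0696, 0.0422]
eef_rot: [2.431, 1.99, 0.0]
wrist_force: [-0.2, 0.4, -0.6]
finger_gap: 0.0001
finger_force: 0.0
```

```bash
python3 go.py 595.3 56.7 40 -11.3
```

```text
t 53.3 rz -0.0016 shift [-0.0132 -0.0001  0.0022] yaw -11.39 tilt [ 0.0003 -0.0003] pos [597.9  69.6  42.2] F [-0.2  0.4 -0.6] gap 0.0001 ff 0.0
```

Call:
drive_tool:
  increments:
    - [[0, 0, 0, -0.003, 0, 0, -1], [0, 0, 0, -0.003, 0, 0, -1], [0, 0, 0, -0.003, 0, 0, -1], [0, 0, 0, 0, 0, 0, -1]]

```text
time_s: 53.7
tool_pos: [0.596, 0.0611, 0.0418]
eef_rot: [-2.43, -1.99, 0.001]
wrist_force: [0.5, 0.3, 0.2]
finger_gap: -0.0001
finger_force: 0.0
```

Call:
drive_tool:
  increments:
    - [[0, 0, 0, -0.002, 0, 0, -1], [0, 0, 0, -0.001, 0, 0, -1], [0, 0, 0, 0, 0, 0, -1]]

```text
time_s: 54.0
tool_pos: [0.5956, 0.0585, 0.0419]
eef_rot: [-2.43, -1.991, 0.0]
wrist_force: [0.5, -0.4, 0.6]
finger_gap: -0.0
finger_force: 0.1
```

```bash
python3 go.py 595.3 56.7 40 -11.3
```

```text
t 54.0 rz -0.0009 shift [-0.0019  0.0001  0.0019] yaw -11.35 tilt [-0.0001 -0.    ] pos [595.6  58.5  41.9] F [ 0.5 -0.4  0.6] gap -0.0 ff 0.1
```

Call:
drive_tool:
  increments:
    - [[0, 0, 0, -0.001, 0, 0, -1], [0, 0, 0, -0.001, 0, 0, -1], [0, 0, 0, 0, 0, 0, -1]]

```text
time_s: 54.3
tool_pos: [0.5955, 0.0581, 0.042]
eef_rot: [-2.428, -1.991, -0.003]
wrist_force: [2.7, 9.2, -0.9]
finger_gap: -0.0
finger_force: 4.5
```

Call:
drive_tool:
  increments:
    - [[0, 0, 0, -0.001, 0, 0, -1], [0, 0, 0, -0.001, 0, 0, -1], [0, 0, 0, 0, 0, 0, -1]]

```text
time_s: 54.6
tool_pos: [0.5954, 0.0578, 0.0421]
eef_rot: [-2.425, -1.991, -0.007]
wrist_force: [3.1, 16.6, -1.4]
finger_gap: -0.0
finger_force: 8.7
```

```bash
python3 - <<'E'
from h import *
s=bot.capture("side")
cv2.imwrite("pics/c11.png",cv2.resize(s[120:220,290:410],(600,500),interpolation=cv2.INTER_CUBIC)[:,:,::-1])
E
```

```text
(no output)
```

View pics/c11.png

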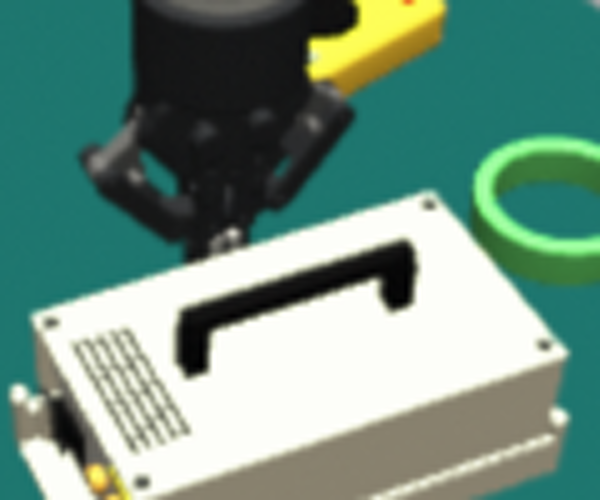

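The left latch is at its stop: 16 N, finger face at about case y=66. Now back off and cross over to the right side.

Call:
drive_tool:
  increments:
    - [[0, 0, 0, 0.004, 0, 0, -1], [0, 0, 0, 0.02, 0, 0, -1], [0, 0, 0, 0.016, 0, 0, -1], [0, 0, 0, 0, 0, -0.02, -1], [0, 0, 0, 0, 0, -0.04, -1], [0, 0, 0, 0, 0, -0.04, -1], [0, 0, 0, 0, 0, -0.03, -1], [0, 0, 0, 0, 0, -0.02, -1], [0, 0, 0, -0.02, 0, 0, -1], [0, 0, 0, -0.03, 0, 0, -1], [0, 0, 0, -0.035, 0, 0, -1], [0, 0, 0, -0.035, 0, 0, -1], [0, 0, 0, -0.03, 0, 0, -1], [0, 0, 0, -0.03, 0, 0, -1], [0, 0, 0, -0.025, 0, 0, -1], [0, 0, 0, -0.02, 0, 0, -1], [0, 0, 0, 0, 0, 0, -1], [0, 0, 0, 0, 0, 0, -1]]

```text
time_s: 56.45
tool_pos: [0.5585, -0.1266, 0.1919]
eef_rot: [-2.431, -1.99, 0.0]
wrist_force: [0.7, 0.6, 0.1]
finger_gap: -0.0003
finger_force: 0.0
```

```bash
python3 go.py 557.9 -130.7 41 -11.3; python3 - <<'E'
from h import *
s=avg("side",2).astype(int)
o=(s[...,0]>180)&(s[...,1]>60)&(s[...,1]<160)&(s[...,2]<100)
for c,st,_ in blobs(o.astype(np.uint8),290,140,390,260,3): print(c,st)
E
```

```text
t 56.45 rz -0.0016 shift [-0.0041  0.0002  0.1509] yaw -11.39 tilt [-0.0001  0.0001] pos [ 558.5 -126.6  191.9] F [0.7 0.6 0.1] gap -0.0003 ff 0.0
[367.5   226.225] [360 223  16   7  40]
```

Call:
drive_tool:
  increments:
    - [[0, 0, 0, -0.004, 0, 0.03, -1], [0, 0, 0, 0, 0, 0.04, -1], [0, 0, 0, 0, 0, 0.04, -1], [0, 0, 0, 0, 0, 0.03, -1], [0, 0, 0, 0, 0, 0.01, -1], [0, 0, 0, 0, 0, 0, -1], [0, 0, 0, 0.005, 0, 0, -1], [0, 0, 0, 0.005, 0, 0, -1], [0, 0, 0, 0.005, 0, 0, -1], [0, 0, 0, 0.005, 0, 0, -1], [0, 0, 0, 0.005, 0, 0, -1], [0, 0, 0, 0.004, 0, 0, -1], [0, 0, 0, 0.003, 0, 0, -1], [0, 0, 0, 0.002, 0, 0, -1], [0, 0, 0, 0, 0, 0, -1]]

```text
time_s: 58.05
tool_pos: [0.5643, -0.0969, 0.0418]
eef_rot: [-2.429, -1.991, -0.0]
wrist_force: [0.1, -0.4, 0.3]
finger_gap: -0.0002
finger_force: 0.0
```

Call:
drive_tool:
  increments:
    - [[0, 0, 0, 0.001, 0, 0, -1], [0, 0, 0, 0.001, 0, 0, -1], [0, 0, 0, 0, 0, 0, -1]]

```text
time_s: 58.35
tool_pos: [0.5647, -0.0953, 0.0419]
eef_rot: [-2.43, -1.991, 0.0]
wrist_force: [-0.6, -0.8, 1.0]
finger_gap: -0.0
finger_force: 0.3
```

```bash
python3 go.py 565.2 -94 41 -11.3
```

```text
t 58.35 rz -0.001 shift [0.0014 0.0003 0.0009] yaw -11.36 tilt [-0.0002  0.    ] pos [564.7 -95.3  41.9] F [-0.6 -0.8  1. ] gap -0.0 ff 0.3
```

Call:
drive_tool:
  increments:
    - [[0, 0, 0, 0.001, 0, 0, -1], [0, 0, 0, 0.001, 0, 0, -1], [0, 0, 0, 0, 0, 0, -1]]

```text
time_s: 58.65
tool_pos: [0.5647, -0.0949, 0.042]
eef_rot: [2.43, 1.988, -0.004]
wrist_force: [-3.5, -10.1, 0.3]
finger_gap: 0.0003
finger_force: 5.0
```

Call:
drive_tool:
  increments:
    - [[0, 0, 0, 0.001, 0, 0, -1], [0, 0, 0, 0.0005, 0, 0, -1], [0, 0, 0, 0, 0, 0, -1]]

```text
time_s: 58.95
tool_pos: [0.5648, -0.0947, 0.042]
eef_rot: [2.43, 1.986, -0.007]
wrist_force: [-3.6, -14.6, 0.9]
finger_gap: 0.0001
finger_force: 8.2
```

Right latch is at its stop too. Back off, lift clear and check.

Call:
drive_tool:
  increments:
    - [[0, 0, 0, -0.004, 0, 0, -1], [0, 0, 0, -0.02, 0, 0, -1], [0, 0, 0, -0.02, 0, 0, -1], [0, 0, 0, 0, 0, -0.02, -1], [0, 0, 0, 0, 0, -0.04, -1], [0, 0, 0, 0, 0, -0.04, -1], [0, 0, 0, 0, 0, -0.04, -1], [0, 0, 0, -0.03, 0, 0, -1], [0, 0, 0, -0.04, -0.04, 0, -1], [0, 0, 0, -0.04, -0.04, 0, -1], [0, 0, 0, -0.04, -0.04, 0, -1], [0, 0, 0, -0.03, -0.03, 0, -1], [0, 0, 0, 0, 0, 0, -1]]

```text
time_s: 60.25
tool_pos: [0.3876, -0.273, 0.1826]
eef_rot: [2.434, 1.985, -0.0]
wrist_force: [-0.0, -0.2, 1.0]
finger_gap: -0.0002
finger_force: 0.0
```

```bash
python3 - <<'E'
from h import *
t=avg("top");s=avg("side")
C=np.zeros((560,800,3),np.uint8);C[:,:300]=cv2.resize(t[120:232,300:360],(300,560),interpolation=cv2.INTER_CUBIC);C[:500,300:]=cv2.resize(s[140:250,280:390],(500,500),interpolation=cv2.INTER_CUBIC)
cv2.imwrite("pics/c12.png",C[:,:,::-1])
f=t.astype(int);o=(f[...,0]>170)&(f[...,1]>60)&(f[...,1]<150)&(f[...,2]<100)
a=np.radians(-11.3);X=np.array([np.cos(a),np.sin(a)]);Y=np.array([-X[1],X[0]])
for c,st,_ in blobs(o.astype(np.uint8),290,140,380,210,3):
    w=ray("top",c,.06)[:2]*1e3-[580.4,-17.9];print("tip",c,(w@X).round(1),(w@Y).round(1))
for c,st,_ in blobs((f.max(2)<100).astype(np.uint8),318,150,350,205,30): print(c,(ray("top",c,.105)*1e3).round(1))
E
```

```text
tip [309.46153846 166.84615385] -1.3 64.0
tip [357.30769231 176.07692308] -2.3 -65.8
[333.47474747 168.38383838] [577.4 -17.5 105. ]
```

View pics/c12.png

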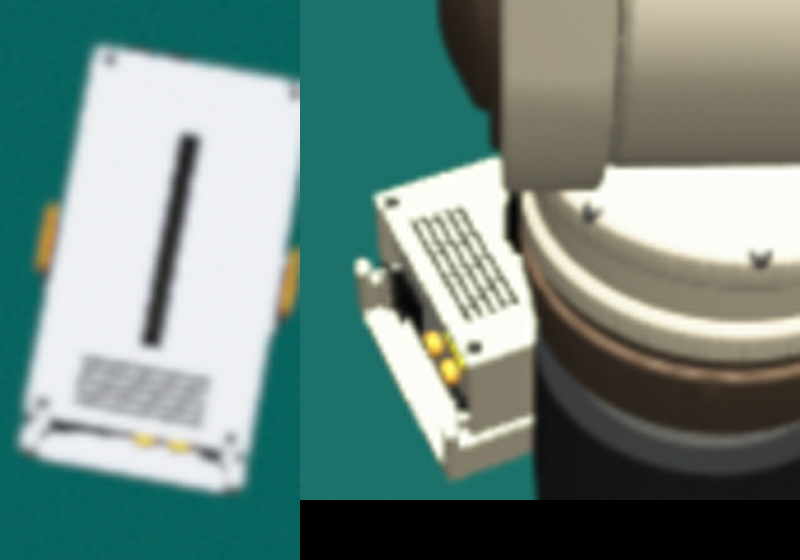

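Both latch tips sit at about ±65 mm, so they are upright against the skirts. The cover is seated with its vents and sockets at the rear.

```bash
python3 -c "
from workcell import bot
print(bot.finish_job())"
```

```text
the job is handed in; nothing more can be done
None
```

The job is done and handed in at about 61 s: the burnt card is in the red bay, both new cards and the rear panel are seated in the case, the cover is seated with vents at the rear, and both latches are up; the judge returned no result.

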